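Close a rapid-test cassette in the bench press

TASK

Use the blue-handled push stick (not the gripper's fingers) to feed the half-closed white test cassette along the guide channel of the bench press until it rests against the end stop under the press foot. Then put the stick down on the worktop, clear of the press, and push the treadle down to its stop so that the cassette is pressed shut; let the treadle come back up and leave the closed cassette where it is. Do not disturb the bottles and the jar standing near by.

Things in the scene. Friction and masses are not known exactly. Their poses are not given: they have to be found in the camera images.
- press: Bench press fixed to the worktop; position and yaw vary. Grey base 215 x 110 mm, 18 mm high, a white C-frame 50 mm wide at its back (+x), the treadle at its front (-x). A guide channel runs along y at x = 0. Origin: on the worktop below the middle of the press foot; x points from the treadle to the back, y along the channel to its open mouth, z up
- frame_nose (a point): Front lower edge of the C-frame's arm (mid-width), 165 mm above the worktop; the arm is 50 mm wide, 26 mm high, and runs back from here above the treadle (a knob on it rises to 206 mm). A gripper pointing straight down onto the tread hits it: come from the press's front with the tool leaning 30 to 50 deg, fingers pointing forward (+x) and down. Axes as the press
- seat (a point): Point on the channel floor, 26 mm above the worktop, under the middle of the press foot: the centre of the cassette's underside lies here when its end touches the end stop (stop face at y = -35 mm from here). The foot hangs 16 mm above the floor, the treadle being up. Axes as the press
- mouth (a point): Middle of the channel floor at the rails' open end, 139 mm from the seat along the press's +y; axes as the press. Parts are fed from here along -y. The rails stand 22 mm apart and rise 5 mm above the floor (outer width 48 mm), with flared lead-ins to 18 mm beyond this point; the worktop beyond is 26 mm lower
- tread (a point): Centre of the top of the black ribbed rubber tread (42 mm deep, 64 mm wide, yellow front lip) at the front of the treadle; moves and turns with it. Released it is 85 mm above the worktop, 80 mm under the arm and 15 mm behind its nose; down on its stop it is 58 mm above the worktop
- treadle_arm (a joint): Angle of the treadle (rad) about its hinge (along y, at the press's x = 75, z = 54 mm, 173 mm behind the tread). 0 = up, 0.16 = down on its stop; the tread then has gone 27 mm almost straight down. A spring returns it. Force at the tread: 5 N at first, 10 N near the bottom, some 3 N more while the cassette closes in the last 7 mm
- cassette: White plastic rapid-test cassette, 70 mm long (y, along the channel), 20 mm wide (x), lying loose on the black channel floor between the rails, near the mouth; 9 mm high half closed, 6 mm closed. Origin: centre of its underside. Slides with light friction. Fingers must not touch it
- cassette_top (a joint): How far the cassette's top shell has been pressed onto its base shell (m): 0 = standing 3 mm open on its pins, 0.003 = closed. It stays where it is pressed to and takes about 5 N
- stick_grip (a point): Centre of the grip of the loose push stick (60 g), 32 mm above its underside. Grip: blue block 50 long (x), 14 wide (y), from 6 to 47 mm above the underside; hold it across the 14 mm. Below it a white blade 18 wide, 6 thick, from 45 mm behind this point to the pushing tip 80 mm ahead (+x). z up. Starts standing on its blade on the worktop
- oil_bottle: Small amber dropper bottle with black cap, 34 mm across, 70 mm high; bystander, origin at the centre of its underside
- specimen_jar: Translucent specimen jar with lid, 43 mm across, 48 mm high; bystander, origin at the centre of its underside
- stain_bottle: Violet dropper bottle with white cap, 34 mm across, 89 mm high; bystander, origin at the centre of its underside
Not all that is in view belongs to the job. What is shaped like the part that bears stick_grip but green is not meant. Several things have the shape of the cassette; the one meant has the colours described above.

How it is judged:
By the outcome, as a careful person would: the job done as asked, in the order asked, and still so for the second after the job is handed in, with the robot touching nothing.
It also fails if it takes over 67 s, if anything falls off the work surface, if the arm or the gripper's body presses on something with over 40 N, if the wrist force passes 120 N, or if a joint passes its speed limit or range.

ROBOT

A 6-joint arm with a two-finger parallel gripper is mounted at the origin on a cart in front of the work surface, level with it; the furniture and walls round the work are solid. World frame = base frame: x ahead of the robot, y to its left, z up, the work surface at z = 0. Lengths are in m, angles in rad, forces in N, time in s.
With the tool pointing down it reaches from about 0.425 to 0.95 m from the base axis. Payload 3.5 kg.
Tool frame: the origin (TCP) lies at the very end of the fingers, on their centre line; the grasp point (between the pads) lies 19 mm behind it (tcp_to_grasp is the distance from the TCP to the grasp point, in m); z points along the fingers, y is the direction in which the jaws open and shut (so a half turn about z gives the same grasp; the last joint's range is limited). The gripper opens to 85 mm and grips with 20 to 120 N. Pads are 22 mm wide; open, the fingers measure 114 mm over their backs; the gripper's body (76 mm by 85 mm) begins 54 mm behind the grasp point. The pads swing forward as they close: fully open they stand 13 mm farther back than shut.
Start: joints at [-1.372, 0.286, 1.577, -0, 1.279, -0.15], TCP at [0.231, -0.634, 0.231] pointing down, gripper open.
Joint ranges: [-2.77, 2.77], [-0.9, 2.22], [0.21, 2.48], [-1.53, 4.67], [0.24, 2.81], [-2.84, 2.84]. Speed limits (rad/s): [2.79, 2.79, 3.14, 3.14, 3.14, 3.14].

INTERFACE

Orientations are given as a unit quaternion [x, y, z, w].
In Python, from plant import * gives the robot as it stands. The module is installed in compiled form; this text tells all that it offers.
- The arm moves only by the tool arm_command, never from a script. Its argument "steps" is a list of rows, each a list of 3 entries, a list of its own where there are three numbers: the turn, a rotation vector about the tool's x, y, z in rad, then the shift along the tool's x, y, z in m, then the gripper command: -1 is shut, 1 is fully open, values between are in proportion. A call has 1 to 12 rows; each row is the pose to reach, as a shift and turn from the pose measured when the call began, along the tool's axes at that moment; what a row does not reach only later rows make up. A row lasts 1/8 s, in which the tool goes at most 62.5 mm and 10.7 degrees, less where a joint would pass 70% of its speed; a pose out of reach is approached as far as the arm can. A call with a gripper value outside its range is refused whole. The fingers move at their own pace and stop on an object; "force" is the grip in N (left out, the last holds). Time passes only in rows, so rows that repeat a pose let the fingers close. It gives the time, the measured TCP pose, the force and the opening at its end, in the units of the state.
- get_state(): the state, without advancing time (a new reading comes with each control period).
- read_camera(name): name is "side" or "top" or "wrist"; returns a dict with "frame" (420x560x3 uint8, red, green, blue), "vfov" (degrees; the focal length in pixels is half the picture's height over the tangent of half this angle, whatever the lens; pixels are square), "cx", "cy" (the principal point, pixels), "dist" ([k1, k2, p1, p2, k3] as OpenCV has them; the pictures are not rectified), "position" and "rotation" of the camera in the world; the wrist camera has in their place "mount" (4x4, takes a point from camera to tool coordinates, whose origin is the TCP and whose axes are the flange's). Camera axes: x right, y up, looking along -z (the intrinsics and any distortion apply to the point x, -y, -z); pixel columns grow to the right and rows downward; lengths in m; the calibration is good to about 2 mm. A picture is of the moment at which its call begins: read the wrist's pose just before it. There is no depth.
- sign_off(): hands the job in, once; it reports no verdict.
The state is a dict: "time": time; "qpos": joint angles; "dq": joint speeds; "joint_efforts": joint torques, N m; "eef_pos": TCP position; "tcp_rot": TCP orientation; "contact_force": force on the tool from outside, world axes, zero at the start; "wrist_torque": the same for the moment, N m; "opening": opening from 0.0 (shut) to 1.0 (fully open).
Only numpy, scipy, OpenCV 4.12 (cv2) and the standard library are available. Lean on these libraries where they do the work, as an engineer would, in place of code of your own. Each camera call takes 0.05 s, during which the arm holds its last target.

## Working session

There is one attempt and no reset: what is moved stays moved. The work goes in short steps, Python scripts to look and compute and a tool call to move; the robot and the scene stay as the last step left them, time stands still between calls to the robot, and variables do not carry over. Pictures are saved under pics/ and viewed, and the job is handed in when it is done.

Besides the shell and the picture viewer there is one more tool, called after ">>>" as name([rows], argument=value, ...), one row to a line, values as JSON. arm_command: Moves the arm, as the interface text tells. Its arguments: {"type":"object","properties":{"steps":{"type":"array"},"force":{"type":"number"}},"required":["steps"]}

```bash
mkdir -p pics; ls
cat > h.py <<'E'
from plant import *
import numpy as np, cv2
from scipy.spatial.transform import Rotation as R
def K(c):
    h,w=c["frame"].shape[:2]; f=h/2/np.tan(np.radians(c["vfov"])/2)
    return np.array([[f,0,c["cx"]],[0,f,c["cy"]],[0,0,1.]])
def pose(c,s=None):
    if "mount" in c:
        M=np.array(c["mount"]); T=np.eye(4); T[:3,:3]=R.from_quat(s["tcp_rot"]).as_matrix(); T[:3,3]=s["eef_pos"]
        T=T@M; return T[:3,3],T[:3,:3]
    r=np.array(c["rotation"]); 
    if r.shape!=(3,3): r=R.from_quat(r).as_matrix()
    return np.array(c["position"]),r
def ray(c,uv,s=None):
    p,r=pose(c,s); u=cv2.undistortPoints(np.array(uv,float).reshape(-1,1,2),K(c),np.array(c["dist"],float)).reshape(-1,2)
    d=np.c_[u[:,0],-u[:,1],-np.ones(len(u))]@r.T
    return p,d/np.linalg.norm(d,axis=1,keepdims=True)
def onplane(c,uv,z,s=None):
    p,d=ray(c,uv,s); return p+d*((z-p[2])/d[:,2:3])
def proj(c,P,s=None):
    p,r=pose(c,s); q=(np.array(P,float).reshape(-1,3)-p)@r; q=q*[1,-1,-1]
    return cv2.projectPoints(q,np.zeros(3),np.zeros(3),K(c),np.array(c["dist"],float))[0].reshape(-1,2)
def save(c,n): cv2.imwrite("pics/"+n,c["frame"][:,:,::-1])
def ldcam(n):
    import pickle; return pickle.load(open(n,'rb'))
E
python3 - <<'E'
from h import *
import pickle
s=get_state(); print(s)
for n in ["side","top","wrist"]:
    c=read_camera(n); save(c,n+"0.png"); pickle.dump((c,s),open(n+"0.pkl","wb"))
    print(n,{k:v for k,v in c.items() if k!="frame"})
E
```

```text
pics
{'time': 0.0, 'qpos': array([-1.37203217e+00,  2.87156179e-01,  1.57819451e+00,  2.36136485e-05,
        1.27863807e+00, -1.49984442e-01]), 'dq': array([-0.00063433,  0.00088146, -0.00090338,  0.001175  , -0.00164499,
        0.00019512]), 'joint_efforts': array([ 1.10784302e-03, -4.05970824e+01, -2.92628145e+01, -2.71197827e-06,
        5.73693032e-03,  5.24442058e-06]), 'eef_pos': array([ 0.23057101, -0.63368294,  0.22994405]), 'tcp_rot': array([ 9.84835171e-01,  1.73488472e-01, -1.79183462e-05, -1.19797076e-03]), 'contact_force': array([-0.42568065, -0.31605295,  0.0808326 ]), 'wrist_torque': array([-0.0131519 ,  0.01511953, -0.04150857]), 'opening': 0.9995052755281716}
side {'vfov': 57.01628273526048, 'cx': 276.82896196423945, 'cy': 209.732690787848, 'dist': array([-0.09315718,  0.        ,  0.        ,  0.        ,  0.        ]), 'position': array([0.45880778, 0.70995651, 0.69400346]), 'rotation': array([-0.02745318,  0.44313765,  0.89295127, -0.07425215])}
top {'vfov': 46.26741714383395, 'cx': 279.01147491271536, 'cy': 207.10073866508822, 'dist': array([-0.07005339,  0.        ,  0.        ,  0.        ,  0.        ]), 'position': array([ 0.40863276, -0.05418402,  1.22999956]), 'rotation': array([-0.06819382,  0.04888464,  0.71371257, -0.69539504])}
wrist {'vfov': 63.25463315630703, 'cx': 285.9022148290474, 'cy': 210.3383575478911, 'dist': array([-0.06151262,  0.        ,  0.        ,  0.        ,  0.        ]), 'mount': array([[ 6.39538678e-04,  9.57583339e-01,  2.88155756e-01,
         7.22997975e-02],
       [ 9.99998989e-01, -9.78311004e-04,  1.03165139e-03,
        -1.54549764e-04],
       [ 1.26979813e-03,  2.88154805e-01, -9.57582997e-01,
        -1.43612115e-01],
       [ 0.00000000e+00,  0.00000000e+00,  0.00000000e+00,
         1.00000000e+00]])}
```

View pics/side0.png

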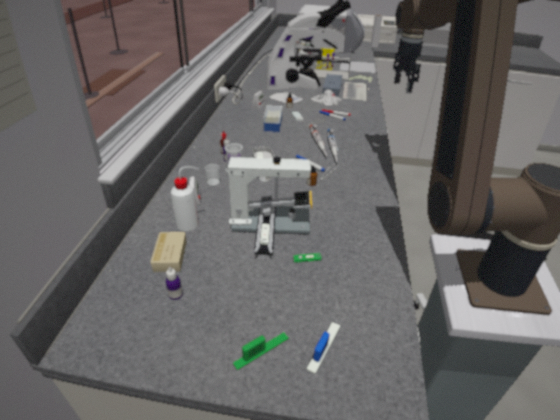

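View pics/top0.png

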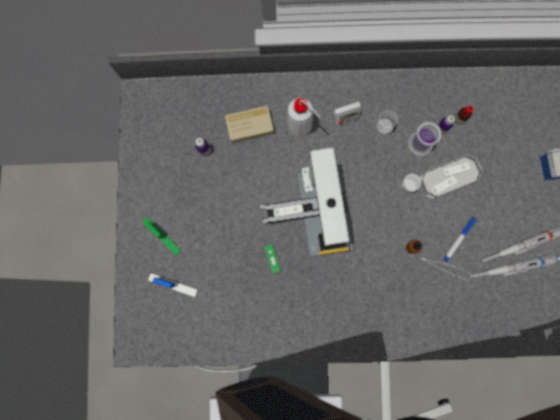

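View pics/wrist0.png

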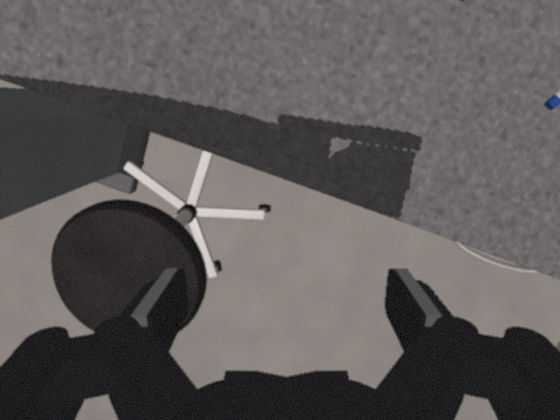

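Run:
```python
from h import *
c,s=ldcam("top0.pkl")
f=c["frame"][:,:,::-1]
a=cv2.resize(f[135:265,235:365],None,fx=6,fy=6,interpolation=cv2.INTER_CUBIC)[:600]; cv2.imwrite("pics/t_press.png",a)
cv2.imwrite("pics/t_stick.png",cv2.resize(f[205:305,130:230],None,fx=6,fy=6,interpolation=cv2.INTER_CUBIC))
c2,_=ldcam("side0.pkl"); g=c2["frame"][:,:,::-1]
cv2.imwrite("pics/s_press.png",cv2.resize(g[140:265,190:350],None,fx=4.8,fy=4.8,interpolation=cv2.INTER_CUBIC))
cv2.imwrite("pics/s_stick.png",cv2.resize(g[310:390,220:350],None,fx=6,fy=6,interpolation=cv2.INTER_CUBIC))
for uv,z in [((265,213),.026),((172,285),.006),((333,250),.08),((331,202),.19)]:
    print(uv,onplane(c,[uv],z))
```

```text
(265, 213) [[0.59668369 0.01154804 0.026     ]]
(172, 285) [[0.42496759 0.24789944 0.006     ]]
(333, 250) [[ 0.4963782  -0.14860192  0.08      ]]
(331, 202) [[ 0.59094446 -0.13950997  0.19      ]]
```

View pics/t_press.png

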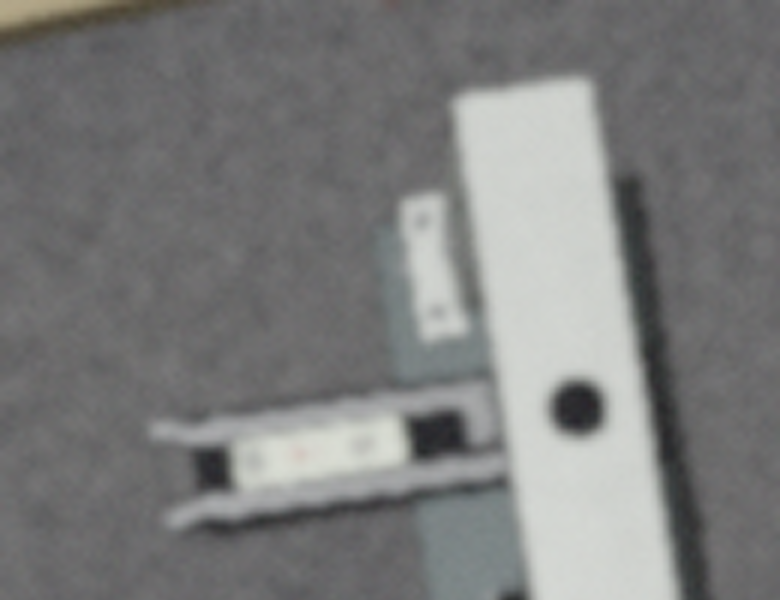

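View pics/t_stick.png

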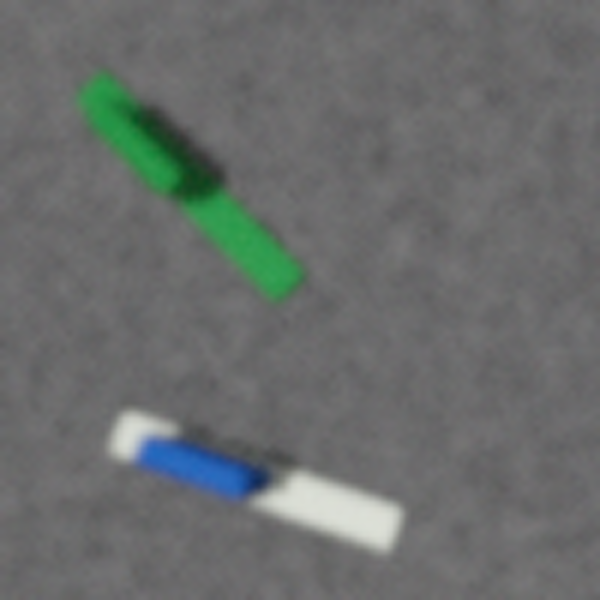

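View pics/s_press.png

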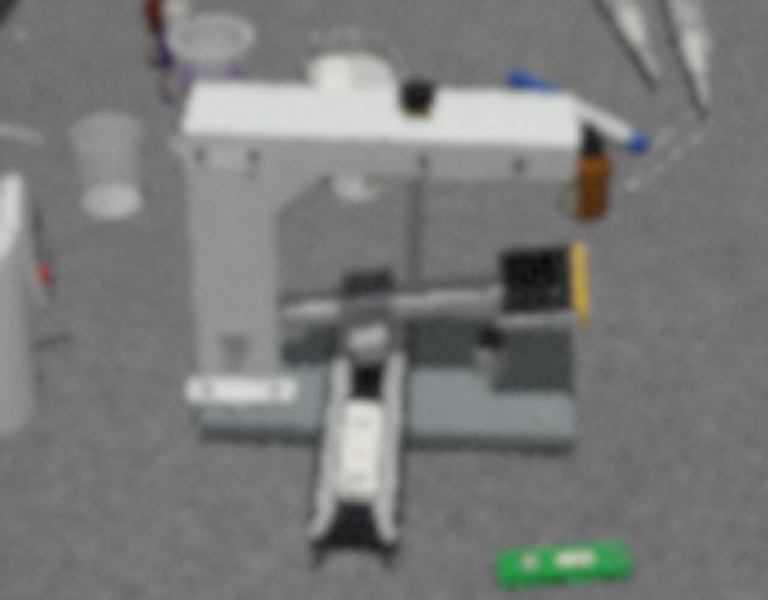

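View pics/s_stick.png

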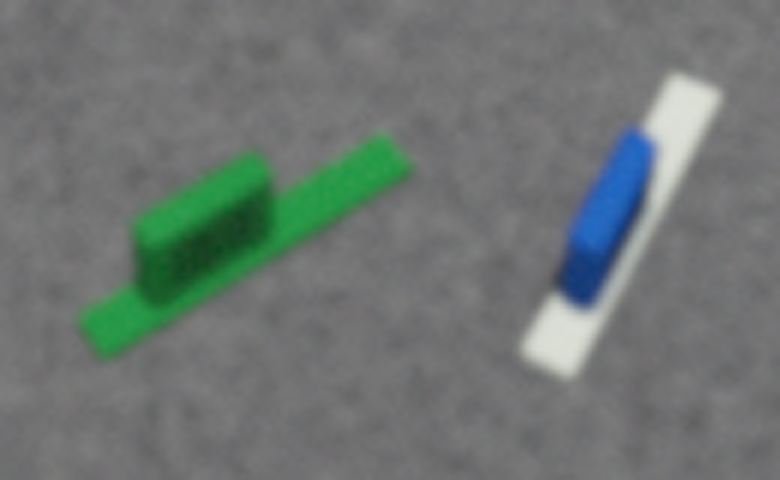

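Run:
```python
from h import *
c,s=ldcam("top0.pkl"); c2,_=ldcam("side0.pkl")
f=c["frame"].astype(int)
def tp(u,v): return (235+(u+.5)/6-.5,135+(v+.5)/6-.5)
def ts(u,v): return (130+(u+.5)/6-.5,205+(v+.5)/6-.5)
def ss(u,v): return (220+(u+.5)/6-.5,310+(v+.5)/6-.5)
def sp(u,v): return (190+(u+.5)/4.8-.5,140+(v+.5)/4.8-.5)
# arm
m=((f.min(2)>165)).astype(np.uint8); m[:, :300]=0; m[:135]=0; m[262:]=0; m[:,360:]=0
m=cv2.morphologyEx(m,cv2.MORPH_CLOSE,np.ones((15,15)))
n,l,st,ce=cv2.connectedComponentsWithStats(m); k=1+np.argmax(st[1:,4]); 
cn=cv2.findContours((l==k).astype(np.uint8),0,1)[0][0]; r=cv2.minAreaRect(cn); b=cv2.boxPoints(r); print("arm px",b,st[k])
B=onplane(c,b,.191); print(B)
for i in range(4): print(np.linalg.norm(B[i]-B[(i+1)%4]), np.degrees(np.arctan2(*(B[(i+1)%4]-B[i])[1::-1])))
# rails, top z .031
P=onplane(c,[tp(215,430),tp(485,390),tp(225,505),tp(500,468)],.031); print("rails",P)
for a,bb in ((0,1),(2,3)): d=P[a]-P[bb]; print(np.degrees(np.arctan2(d[1],d[0])))
# cassette
g=onplane(c,[tp(232,438),tp(240,490),tp(405,415),tp(412,460)],.035); print("cass",g,g.mean(0))
G=onplane(c2,[sp(345,402),sp(385,402),sp(332,492),sp(378,498)],.035); print("cass side",G,G.mean(0))
# stick
S=onplane(c,[ts(120,434),ts(397,531)],.006); d=S[1]-S[0]; print("stick top",S,np.linalg.norm(d),np.degrees(np.arctan2(d[1],d[0])))
S=onplane(c2,[ss(548,367),ss(698,85)],.006); d=S[1]-S[0]; print("stick side",S,np.linalg.norm(d),np.degrees(np.arctan2(d[1],d[0])))
for n,uv,z in (("stain",(203,150),0.0),("oil",(413,245),.035),("jar",(412,183),.03)): print(n,onplane(c,[uv],z))
```

```text
arm px [[298.45944 152.75676]
 [332.51352 147.08107]
 [348.10812 240.64864]
 [314.05405 246.32433]] [ 302  148   46   96 2476]
[[ 0.70194149 -0.07307785  0.191     ]
 [ 0.71248967 -0.14784005  0.191     ]
 [ 0.50679914 -0.17219646  0.191     ]
 [ 0.4967508  -0.09983935  0.191     ]]
0.07550265219937509 -81.96915694336316
0.20712757066155507 -173.24688718443872
0.07305148894369531 97.90618492255408
0.2069284817908363 7.4307213194126
rails [[ 0.61243528 -0.00247016  0.031     ]
 [ 0.62599304 -0.11428953  0.031     ]
 [ 0.58106932 -0.00593467  0.031     ]
 [ 0.5932668  -0.11927848  0.031     ]]
96.91319259646981
96.14224066004023
cass [[ 0.6082216  -0.00956586  0.035     ]
 [ 0.58653061 -0.01237821  0.035     ]
 [ 0.61577737 -0.08089059  0.035     ]
 [ 0.59698381 -0.08317116  0.035     ]] [ 0.60187834 -0.04650146  0.035     ]
cass side [[ 0.6148561  -0.07954044  0.035     ]
 [ 0.592819   -0.08351419  0.035     ]
 [ 0.60752817 -0.00468083  0.035     ]
 [ 0.58280772 -0.00432774  0.035     ]] [ 0.59950275 -0.0430158   0.035     ]
stick top [[0.44606632 0.30493078 0.006     ]
 [0.4039551  0.18820217 0.006     ]] 0.1240923994582279 -109.83750479599807
stick side [[0.44443564 0.30896896 0.006     ]
 [0.40153855 0.19092226 0.006     ]] 0.12559930352533158 -109.97067856003547
stain [[0.77144823 0.17173944 0.        ]]
oil [[ 0.50646332 -0.34703656  0.035     ]]
jar [[ 0.66125484 -0.3562444   0.03      ]]
```

```bash
cat >> h.py <<'E'
def yawq(y): # tool straight down, tool x at yaw y (deg)
    return R.from_euler('z',y,degrees=True)*R.from_euler('x',180,degrees=True)
def goto(p,Rt,s=None):
    s=s or get_state(); R0=R.from_quat(s["tcp_rot"])
    sh=R0.inv().apply(np.array(p)-s["eef_pos"]); tu=(R0.inv()*Rt).as_rotvec()
    print("turn",np.round(tu,3).tolist(),"shift",np.round(sh,4).tolist(),"rows>=%.1f %.1f"%(np.linalg.norm(sh)/.0625,np.degrees(np.linalg.norm(tu))/10.7))
E
python3 - <<'E'
from h import *
goto([.6,-.03,.30],yawq(75))
E
```

```text
turn [-0.002, -0.001, -0.96] shift [0.5535, -0.4414, -0.0688] rows>=11.4 5.1
```

>>> arm_command([
  [[0,0,-0.96],[0.5535,-0.4415,-0.069],1],
  [[0,0,-0.96],[0.5535,-0.4415,-0.069],1],
  [[0,0,-0.96],[0.5535,-0.4415,-0.069],1],
  [[0,0,-0.96],[0.5535,-0.4415,-0.069],1],
  [[0,0,-0.96],[0.5535,-0.4415,-0.069],1],
  [[0,0,-0.96],[0.5535,-0.4415,-0.069],1],
  [[0,0,-0.96],[0.5535,-0.4415,-0.069],1],
  [[0,0,-0.96],[0.5535,-0.4415,-0.069],1],
  [[0,0,-0.96],[0.5535,-0.4415,-0.069],1],
  [[0,0,-0.96],[0.5535,-0.4415,-0.069],1],
  [[0,0,-0.96],[0.5535,-0.4415,-0.069],1],
  [[0,0,-0.96],[0.5535,-0.4415,-0.069],1],
])

```text
time: 1.65
eef_pos: [0.6009, -0.0267, 0.3002]
tcp_rot: [0.792, 0.61, 0.001, -0.001]
contact_force: [0.2, -0.3, 0.2]
opening: 0.996
```

Run:
```python
from h import *
import pickle
s=get_state(); c=read_camera("wrist"); save(c,"w1.png"); pickle.dump((c,s),open("w1.pkl","wb")); print(s["eef_pos"],s["dq"])
```

```text
[ 0.60090696 -0.02674903  0.300154  ] [ 0.27435294  0.18492005 -0.21559758 -0.01970493  0.04462456  0.29589862]
```

View pics/w1.png

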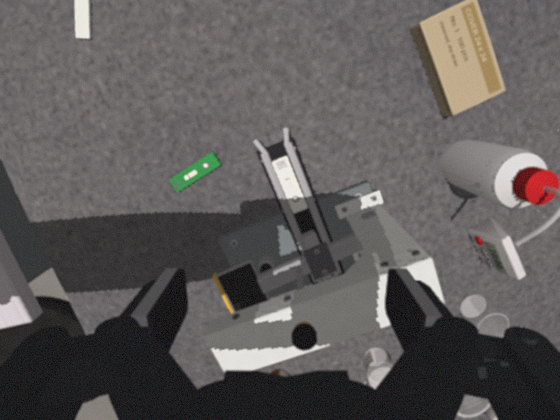

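Run:
```python
from h import *
c,s=ldcam("w1.pkl"); f=c["frame"][:,:,::-1]
cv2.imwrite("pics/w1a.png",cv2.resize(f[120:280,240:400],None,fx=3.75,fy=3.75,interpolation=cv2.INTER_CUBIC))
cv2.imwrite("pics/w1b.png",cv2.resize(f[240:390,190:350],None,fx=4,fy=4,interpolation=cv2.INTER_CUBIC))
```

```text
(no output)
```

View pics/w1a.png

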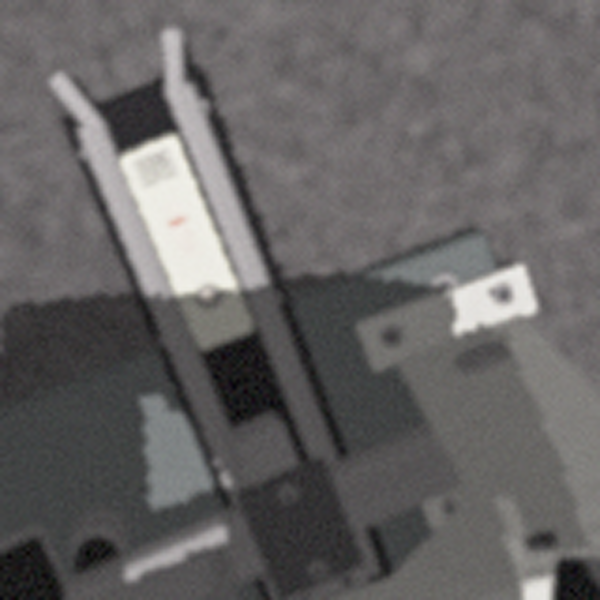

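View pics/w1b.png

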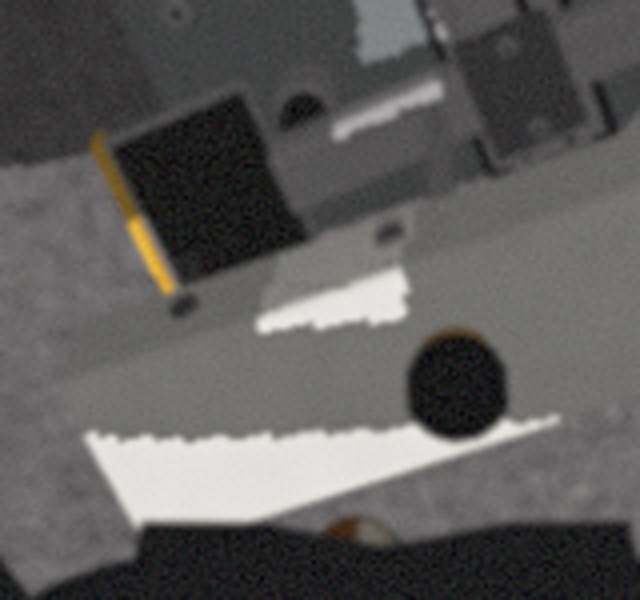

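Run:
```python
from h import *
c,s=ldcam("w1.pkl")
A=lambda L:[(240+(u+.5)/3.75-.5,120+(v+.5)/3.75-.5) for u,v in L]
Bf=lambda L:[(190+(u+.5)/4-.5,240+(v+.5)/4-.5) for u,v in L]
def ang(d): return np.degrees(np.arctan2(d[1],d[0]))
P=onplane(c,A([(108,135),(205,345),(178,110),(285,400)]),.031,s); print("rails in",P.round(4)); print(ang(P[0]-P[1]),ang(P[2]-P[3]))
C=onplane(c,A([(120,155),(172,135),(255,330),(208,350)]),.035,s); print("cass",C.round(4),C.mean(0).round(4),ang((C[0]+C[1]-C[2]-C[3])), np.linalg.norm(C[1]-C[2]),np.linalg.norm(C[0]-C[1]))
print("floor end",onplane(c,A([(100,100),(165,80)]),.026,s).round(4), "rail ends", onplane(c,A([(85,120),(190,85)]),.031,s).round(4),"flare tips",onplane(c,A([(58,75),(172,30)]),.031,s).round(4))
T=onplane(c,Bf([(112,148),(180,283),(303,240),(240,95)]),.085,s); print("tread",T.round(4),T.mean(0).round(4),ang(T[3]-T[0]),ang(T[2]-T[1]),np.linalg.norm(T[1]-T[0]),np.linalg.norm(T[0]-T[3]))
N=onplane(c,Bf([(58,385),(135,522)]),.191,s); print("arm front top",N.round(4),np.linalg.norm(N[0]-N[1]))
print("knob",onplane(c,Bf([(457,388)]),.206,s))
```

```text
rails in [[ 0.5838 -0.0029  0.031 ]
 [ 0.5965 -0.0792  0.031 ]
 [ 0.6076 -0.0009  0.031 ]
 [ 0.618  -0.1052  0.031 ]]
99.41452834574868 95.69396778041474
cass [[ 0.5861 -0.0095  0.035 ]
 [ 0.6039 -0.0076  0.035 ]
 [ 0.6141 -0.0772  0.035 ]
 [ 0.5972 -0.08    0.035 ]] [ 0.6003 -0.0436  0.035 ] 98.63577440346577 0.07035573077193091 0.017843980510646635
floor end [[0.5839 0.0082 0.026 ]
 [0.6059 0.009  0.026 ]] rail ends [[0.5779 0.0037 0.031 ]
 [0.6133 0.0058 0.031 ]] flare tips [[0.5735 0.0196 0.031 ]
 [0.6122 0.0239 0.031 ]]
tread [[ 0.4928 -0.1174  0.085 ]
 [ 0.4984 -0.1659  0.085 ]
 [ 0.5386 -0.1609  0.085 ]
 [ 0.534  -0.1105  0.085 ]] [ 0.516  -0.1387  0.085 ] 9.502701566069149 7.078562596334393 0.048850190656100675 0.04184707283128501
arm front top [[ 0.4999 -0.1223  0.191 ]
 [ 0.5047 -0.1621  0.191 ]] 0.04015467725421667
knob [[ 0.58683684 -0.13368206  0.206     ]]
```

Run:
```python
from h import *
c,_=ldcam("top0.pkl")
ts=lambda u,v:(130+(u+.5)/6-.5,205+(v+.5)/6-.5)
print(onplane(c,[ts(100,75),ts(80,100),ts(305,272),ts(280,300)],.006).round(3))
goto([.46,.22,.20],yawq(70))
goto([.43,.2646,.09],yawq(70.1))
```

```text
[[0.598 0.316 0.006]
 [0.587 0.325 0.006]
 [0.512 0.227 0.006]
 [0.5   0.238 0.006]]
turn [-0.0, -0.004, 0.091] shift [0.2009, -0.1995, 0.1011] rows>=4.8 0.5
turn [-0.0, -0.004, 0.09] shift [0.2359, -0.2398, 0.2112] rows>=6.4 0.5
```

>>> arm_command([
  [[0,-0.004,0.09],[0.236,-0.24,0.211],0],
  [[0,-0.004,0.09],[0.236,-0.24,0.211],0],
  [[0,-0.004,0.09],[0.236,-0.24,0.211],0],
  [[0,-0.004,0.09],[0.236,-0.24,0.211],0],
  [[0,-0.004,0.09],[0.236,-0.24,0.211],0],
  [[0,-0.004,0.09],[0.236,-0.24,0.211],0],
  [[0,-0.004,0.09],[0.236,-0.24,0.211],0],
  [[0,-0.004,0.09],[0.236,-0.24,0.211],0],
], force=60)

```text
time: 2.7
eef_pos: [0.4278, 0.2648, 0.0886]
tcp_rot: [0.818, 0.575, -0.002, -0.001]
contact_force: [0.6, -0.0, -0.8]
opening: 0.501
```

Run:
```python
from h import *
import pickle
s=get_state(); c=read_camera("wrist"); save(c,"w2.png"); pickle.dump((c,s),open("w2.pkl","wb")); print(s["eef_pos"],s["dq"],s["opening"])
```

```text
[0.42780565 0.26484199 0.08860101] [-0.03848595 -0.02133675 -0.04257108 -0.01090534  0.00196958 -0.00812297] 0.5005104314023088
```

View pics/w2.png

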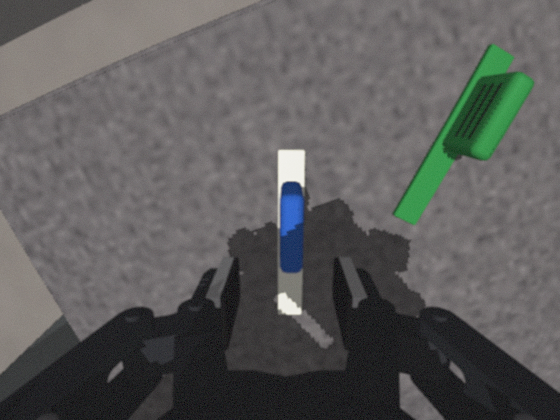

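Run:
```python
from h import *
c,s=ldcam("w2.pkl")
f=c["frame"][:,:,::-1]
cv2.imwrite("pics/w2a.png",cv2.resize(f[140:320,220:360],None,fx=3.3,fy=3.3,interpolation=cv2.INTER_CUBIC))
P=onplane(c,[(291.5,150.5),(290,313)],.006,s); d=P[0]-P[1]; print(P,np.degrees(np.arctan2(d[1],d[0])),np.linalg.norm(d))
u=d/np.linalg.norm(d); g=P[0]-.045*u; print("grip from tail",g)
G=onplane(c,[(291.5,185),(291,271)],.047,s); print(G,np.linalg.norm(G[0]-G[1]),G.mean(0))
T=R.from_quat(s["tcp_rot"]).inv()
print("offset tool", T.apply(g-s["eef_pos"]), T.apply(G.mean(0)-s["eef_pos"]))
print("yaw x",T.inv().apply([1,0,0]), T.inv().apply([0,0,1]))
```

```text
[[0.44554356 0.30728184 0.006     ]
 [0.40334743 0.19130241 0.006     ]] 70.0073895331003 0.12341694242538878
grip from tail [0.4301581  0.26499369 0.006     ]
[[0.44040663 0.29415118 0.047     ]
 [0.42255614 0.24453392 0.047     ]] 0.0527305603707357 [0.43148138 0.26934255 0.047     ]
offset tool [0.00116777 0.00242712 0.08259074] [0.00559414 0.00206953 0.04157924]
yaw x [ 0.3383354   0.9410215  -0.00277358] [-0.00395457 -0.00152556 -0.99999102]
```

View pics/w2a.png

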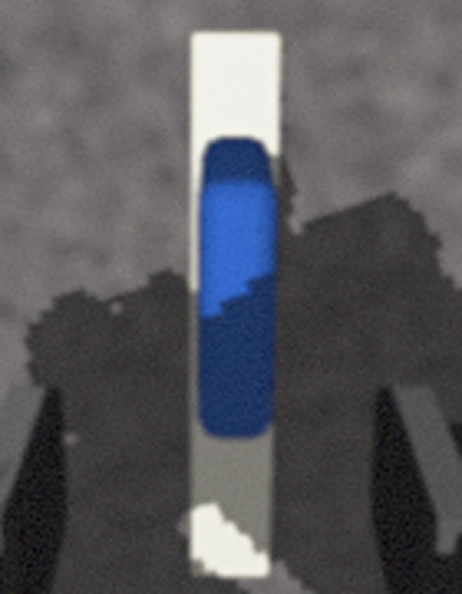

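Run:
```python
from h import *
goto([.4302,.265,.0135],yawq(70.0))
```

```text
turn [-0.001, 0.001, 0.003] shift [0.0009, 0.0006, 0.0764] rows>=1.2 0.0
```

>>> arm_command([
  [[0,0.001,0.003],[0.001,0.0006,0.045],0],
  [[0,0.001,0.003],[0.001,0.0006,0.0764],0],
  [[0,0.001,0.003],[0.001,0.0006,0.0764],0],
  [[0,0.001,0.003],[0.001,0.0006,0.0764],-1],
  [[0,0.001,0.003],[0.001,0.0006,0.0764],-1],
  [[0,0.001,0.003],[0.001,0.0006,0.0764],-1],
  [[0,0.001,0.003],[0.001,0.0006,0.0764],-1],
  [[0,0.001,0.003],[0.001,0.0006,0.0764],-1],
], force=60)

```text
time: 3.75
eef_pos: [0.4323, 0.2655, 0.0157]
tcp_rot: [0.819, 0.574, 0.002, 0.001]
contact_force: [-0.1, -1.7, 6.9]
opening: 0.155
```

Run:
```python
from h import *
s=get_state(); print(s["time"],s["eef_pos"],s["opening"],s["contact_force"])
# channel
print("zero-tilt quat ok", R.from_quat(s["tcp_rot"]).apply([0,0,1]))
goto([.4302,.265,.16],yawq(97),s)
```

```text
3.75 [0.43225577 0.26552015 0.01568455] 0.15529591943790408 [-0.06400934 -1.67297939  6.89698594]
zero-tilt quat ok [ 3.34588298e-03  9.37808291e-04 -9.99993963e-01]
turn [0.003, -0.001, -0.471] shift [-0.0009, -0.0013, -0.1443] rows>=2.3 2.5
```

Run:
```python
from h import *
goto([.582,.114,.10],yawq(97))
```

```text
turn [0.003, -0.001, -0.471] shift [-0.091, 0.1928, -0.084] rows>=3.7 2.5
```

>>> arm_command([
  [[0,0,0],[0,0,-0.05],-1],
  [[0.003,-0.001,-0.1],[0,0,-0.1],-1],
  [[0.003,-0.001,-0.25],[-0.025,0.05,-0.1],-1],
  [[0.003,-0.001,-0.471],[-0.05,0.1,-0.1],-1],
  [[0.003,-0.001,-0.471],[-0.07,0.15,-0.09],-1],
  [[0.003,-0.001,-0.471],[-0.091,0.193,-0.084],-1],
  [[0.003,-0.001,-0.471],[-0.091,0.193,-0.084],-1],
  [[0.003,-0.001,-0.471],[-0.091,0.193,-0.084],-1],
])

```text
time: 4.75
eef_pos: [0.5815, 0.1142, 0.0999]
tcp_rot: [0.663, 0.749, -0.0, -0.001]
contact_force: [-0.7, 0.2, -1.1]
opening: 0.152
```

Run:
```python
from h import *
import pickle
for n in ("wrist","side"):
    s=get_state(); c=read_camera(n); save(c,n+"3.png"); pickle.dump((c,s),open(n+"3.pkl","wb")); print(s["eef_pos"],np.abs(s["dq"]).max(),s["opening"],s["contact_force"])
g=c["frame"][:,:,::-1]
cv2.imwrite("pics/side3c.png",cv2.resize(g[180:340,190:350],None,fx=3.7,fy=3.7,interpolation=cv2.INTER_CUBIC))
```

```text
[0.58150811 0.11419348 0.09985512] 0.02087436106825423 0.15212006256150853 [-0.70356696  0.19259273 -1.13490847]
[0.58124505 0.11467167 0.09992933] 0.01318925035137428 0.154897270757734 [-0.06742231  1.219816   -0.82447517]
```

View pics/wrist3.png

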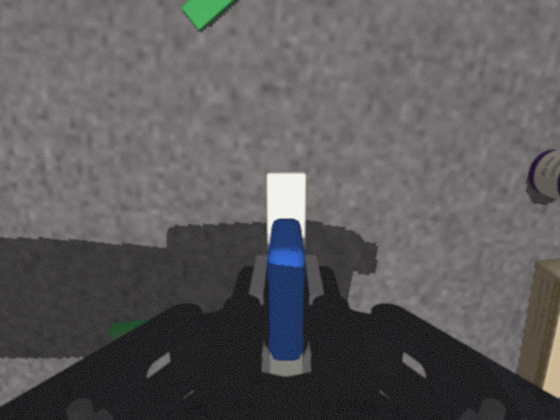

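View pics/side3c.png

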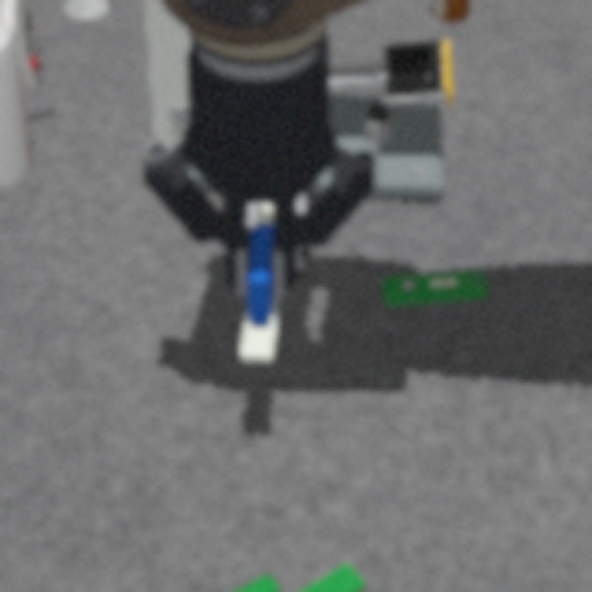

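Run:
```python
from h import *
cw,sw=ldcam("wrist3.pkl"); cs,_=ldcam("side3.pkl")
def tri(r1,r2):
    (p,d),(q,e)=r1,r2; d=d[0];e=e[0]
    A=np.c_[d,-e]; t=np.linalg.lstsq(A,q-p,rcond=None)[0]; a=p+t[0]*d;b=q+t[1]*e; return (a+b)/2,np.linalg.norm(a-b)
X,e=tri(ray(cw,[(286,173.5)],sw),ray(cs,[(190+258.5/3.7-.5,180+(361.5)/3.7-.5)]))
print("tail end",X,e)
Rt=R.from_quat(sw["tcp_rot"]); print("in tool",Rt.inv().apply(X-sw["eef_pos"]))
# along plane
for z in (.0845,.0905): 
    Y=onplane(cw,[(266.5,174),(305.5,174)],z,sw); print(z,Rt.inv().apply(Y-sw["eef_pos"]),np.linalg.norm(Y[0]-Y[1]))
```

```text
tail end [0.57451313 0.15726526 0.08396592] 0.0013866481457423235
in tool [ 0.04358974 -0.00171154  0.01592419]
0.0845 [[ 0.0435204  -0.0102283   0.01539607]
 [ 0.04353761  0.00818306  0.01538309]] 0.018411370351291714
0.0905 [[ 0.04463939 -0.00987833  0.00939669]
 [ 0.04465596  0.00783837  0.00938419]] 0.017716706093438842
```

Run:
```python
from h import *
import pickle
n="top"
s=get_state(); c=read_camera(n); save(c,n+"3.png"); pickle.dump((c,s),open(n+"3.pkl","wb")); print(s["eef_pos"])
g=c["frame"][:,:,::-1]
cv2.imwrite("pics/top3c.png",cv2.resize(g[150:270,200:360],None,fx=5,fy=5,interpolation=cv2.INTER_CUBIC))
```

```text
[0.58122719 0.11491231 0.10005729]
```

View pics/top3c.png

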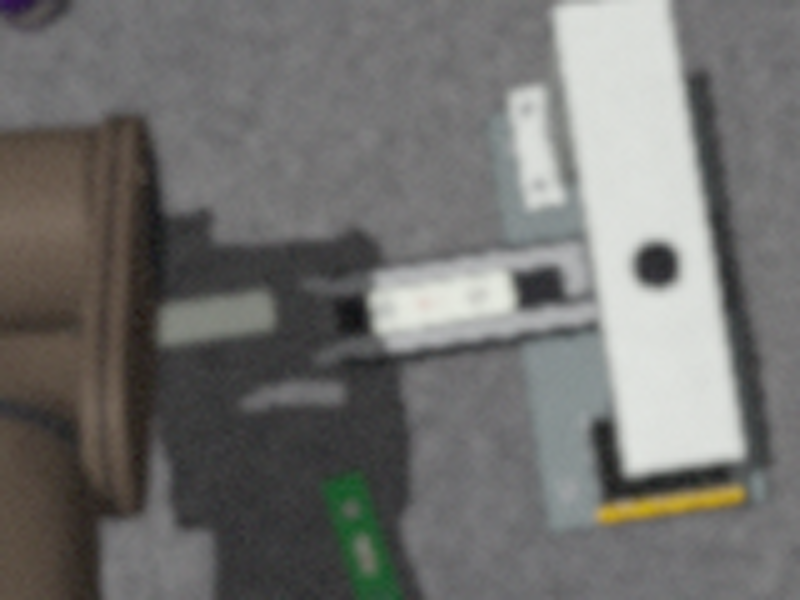

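Run:
```python
from h import *
c,s=ldcam("top3.pkl")
A=lambda L:[(200+(u+.5)/5-.5,150+(v+.5)/5-.5) for u,v in L]
P=onplane(c,A([(272,290),(277,332),(160,302),(165,345)]),.0903); print("blade",P.round(4)); 
m0=(P[0]+P[1])/2;m1=(P[2]+P[3])/2; d=m1-m0; print("tip",m0,"yaw",np.degrees(np.arctan2(d[1],d[0])))
Rt=R.from_quat(s["tcp_rot"]); print("tip tool",Rt.inv().apply(m0-s["eef_pos"]), "toolx yaw",np.degrees(np.arctan2(*Rt.apply([1,0,0])[1::-1])))
C=onplane(c,A([(370,288),(376,335),(512,268),(517,312)]),.035); print("cass",C.round(4),C.mean(0)); d=C[0]+C[1]-C[2]-C[3]; print(np.degrees(np.arctan2(d[1],d[0])))
Q=onplane(c,A([(375,272),(580,240),(385,355),(595,322)]),.031); d=Q[0]+Q[2]-Q[1]-Q[3]; print("rails outer",Q.round(4),(Q[0]+Q[2])/2,(Q[1]+Q[3])/2,np.degrees(np.arctan2(d[1],d[0])))
```

```text
blade [[0.6002 0.0337 0.0903]
 [0.5802 0.0317 0.0903]
 [0.596  0.0867 0.0903]
 [0.5755 0.0845 0.0903]]
tip [0.59020385 0.03270656 0.0903    ] yaw 94.82959633309032
tip tool [-0.08269105 -0.00118079  0.00971415] toolx yaw 97.05140122081465
cass [[ 0.6092 -0.0105  0.035 ]
 [ 0.5856 -0.0129  0.035 ]
 [ 0.6172 -0.0807  0.035 ]
 [ 0.5951 -0.0825  0.035 ]] [ 0.60177399 -0.04664218  0.035     ]
97.12802508939035
rails outer [[ 0.6178 -0.013   0.031 ]
 [ 0.631  -0.1149  0.031 ]
 [ 0.5762 -0.017   0.031 ]
 [ 0.5897 -0.1208  0.031 ]] [ 0.5969753  -0.01496258  0.031     ] [ 0.61033073 -0.11787669  0.031     ] 97.39409920915554
```

>>> arm_command([
  [[0,0,-0.003],[0,0.001,0.03],-1],
  [[0,0,-0.003],[0,0.001,0.05],-1],
  [[0,0,-0.003],[0,0.001,0.057],-1],
  [[0,0,-0.003],[0,0.001,0.057],-1],
  [[0,0,-0.003],[0,0.001,0.057],-1],
])

```text
time: 5.52
eef_pos: [0.5831, 0.1152, 0.0442]
tcp_rot: [0.661, 0.75, 0.001, 0.001]
contact_force: [0.3, 0.2, -1.1]
opening: 0.15
```

Run:
```python
from h import *
import pickle
n="top"
s=get_state(); c=read_camera(n); save(c,n+"4.png"); pickle.dump((c,s),open(n+"4.pkl","wb")); print(s["eef_pos"],s["contact_force"])
Rt=R.from_quat(s["tcp_rot"]); print(np.degrees(np.arctan2(*Rt.apply([1,0,0])[1::-1])),Rt.apply([0,0,1]))
g=c["frame"][:,:,::-1]
cv2.imwrite("pics/top4c.png",cv2.resize(g[165:255,225:345],None,fx=6.5,fy=6.5,interpolation=cv2.INTER_CUBIC))
c=read_camera("side"); g=c["frame"][:,:,::-1]; pickle.dump((c,s),open("side4.pkl","wb"))
cv2.imwrite("pics/side4c.png",cv2.resize(g[180:340,190:350],None,fx=3.7,fy=3.7,interpolation=cv2.INTER_CUBIC))
```

```text
[0.5831011  0.11524117 0.04415838] [ 0.34384425  0.19066516 -1.14175871]
97.24297167564383 [ 1.85592731e-03  5.23091318e-04 -9.99998141e-01]
```

View pics/top4c.png

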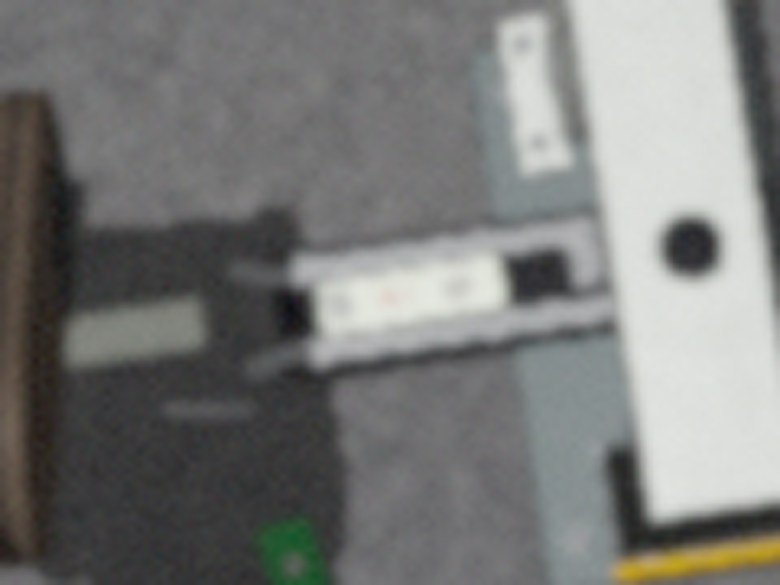

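View pics/side4c.png

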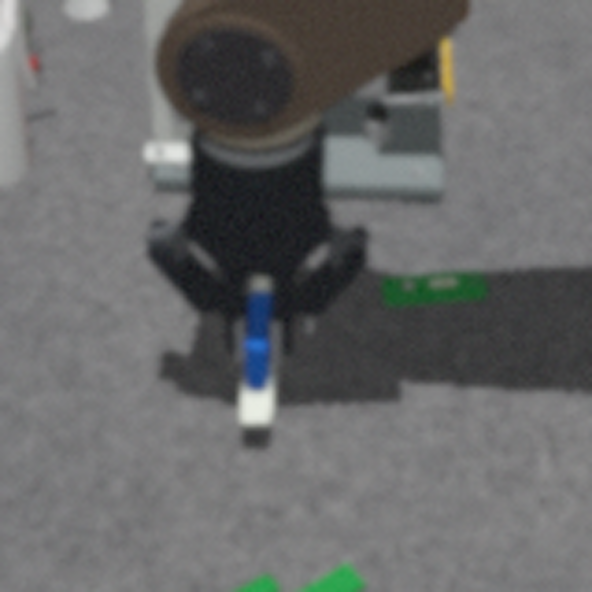

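Run:
```python
from h import *
c,s=ldcam("top4.pkl")
f=c["frame"]; 
A=lambda L:np.array([(225+(u+.5)/6.5-.5,165+(v+.5)/6.5-.5) for u,v in L])
# columns profile of blade and channel: print gray along vertical lines
g=f.astype(int).sum(2)//3
for u in (238,242,246,250,254): print("blade",u,g[205:228,u])
for u in (285,290,295,300,305): print("ch",u,g[198:226,u])
```

```text
blade 238 [ 54  59  55  61  59  57  59  71 100 122 127 127 128 129 126 113  85  64
  59  60  61  59  58]
blade 242 [ 58  59  59  58  59  59  67  86 112 126 128 130 129 128 114  95  70  52
  56  58  56  55  58]
blade 246 [ 57  58  54  55  57  66  76 104 124 128 130 128 127 125 108  81  63  54
  55  59  59  57  58]
blade 250 [ 58  61  54  57  49  71  96 113 126 128 130 127 125 113  90  66  59  58
  58  60  58  63  75]
blade 254 [ 58  56  60  60  61  84 104 118 122 126 126 128 117 103  74  61  52  57
  54  58  57  64  78]
ch 285 [123 119 110 110 132 157 174 184 198 213 220 220 214 215 222 220 206 183
 179 175 155 111  73  76  96 113 117 120]
ch 290 [108 109 104 117 148 172 183 196 209 220 225 226 226 226 222 206 186 177
 176 161 132  83  71  90 104 109 107 109]
ch 295 [111 104 112 140 168 178 183 200 213 212 203 202 207 215 209 189 177 175
 171 149 103  67  86 101 112 107 109 109]
ch 300 [104 110 137 164 175 178 192 209 218 219 222 225 223 216 196 174 172 174
 159 122  85  84 101 113 113 111 108 109]
ch 305 [121 126 153 170 170 144 100  63  49  48  50  52  63  92 137 164 168 150
 111  84 101 124 131 133 130 129 128 121]
```

>>> arm_command([
  [[0,0,0],[-0.012,-0.0006,0.001],-1],
  [[0,0,0],[-0.024,-0.0006,0.001],-1],
  [[0,0,0],[-0.034,-0.0006,0.001],-1],
  [[0,0,0],[-0.04,-0.0006,0.001],-1],
  [[0,0,0],[-0.046,-0.0006,0.001],-1],
  [[0,0,0],[-0.053,-0.0006,0.001],-1],
  [[0,0,0],[-0.06,-0.0006,0.001],-1],
  [[0,0,0],[-0.067,-0.0006,0.001],-1],
  [[0,0,0],[-0.074,-0.0006,0.001],-1],
  [[0,0,0],[-0.081,-0.0006,0.001],-1],
  [[0,0,0],[-0.081,-0.0006,0.001],-1],
])

```text
time: 7.0
eef_pos: [0.5928, 0.0342, 0.0433]
tcp_rot: [0.661, 0.75, 0.001, 0.001]
contact_force: [-1.4, 0.3, -1.5]
opening: 0.152
```

```bash
cat > look.py <<'E'
from h import *
import pickle,sys
# look.py tag cam u0 v0 u1 v1
t,n=sys.argv[1:3]; u0,v0,u1,v1=map(int,sys.argv[3:7])
s=get_state(); c=read_camera(n); pickle.dump((c,s),open(n+t+".pkl","wb"))
Rt=R.from_quat(s["tcp_rot"]); print(s["time"],s["eef_pos"].round(4),"F",s["contact_force"].round(1),"op",round(s["opening"],3),"yaw",np.degrees(np.arctan2(*Rt.apply([1,0,0])[1::-1])).round(2),"z",Rt.apply([0,0,1]).round(4))
k=min(780/(u1-u0),590/(v1-v0)); print("scale",k)
cv2.imwrite("pics/%s%s.png"%(n,t),cv2.resize(c["frame"][v0:v1,u0:u1,::-1],None,fx=k,fy=k,interpolation=cv2.INTER_CUBIC))
E
python3 look.py 5 top 225 165 345 255
```

```text
7.0 [0.5928 0.0342 0.0433] F [-1.4  0.3 -1.5] op 0.152 yaw 97.19 z [ 2.1e-03  5.0e-04 -1.0e+00]
scale 6.5
```

View pics/top5.png

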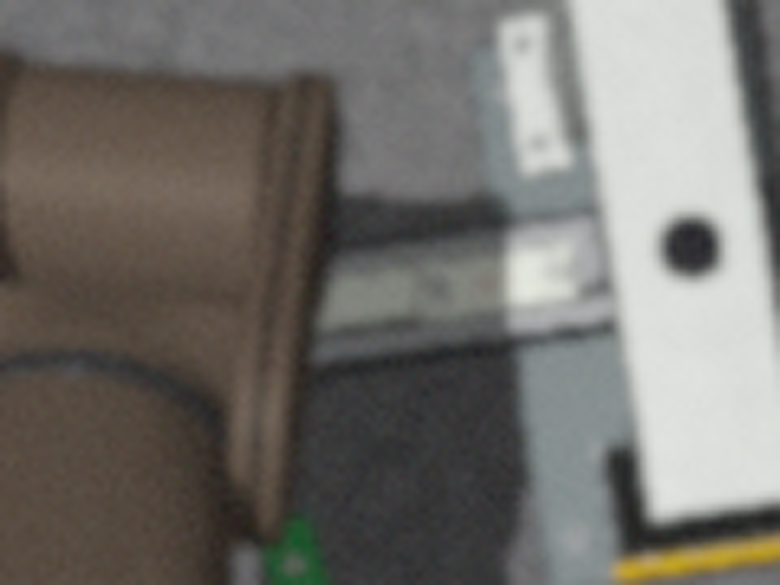

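>>> arm_command([
  [[0,0,0],[-0.007,0,0],-1],
  [[0,0,0],[-0.014,0,0],-1],
  [[0,0,0],[-0.021,0,0],-1],
  [[0,0,0],[-0.028,0,0],-1],
  [[0,0,0],[-0.035,0,0],-1],
  [[0,0,0],[-0.04,0,0],-1],
  [[0,0,0],[-0.043,0,0],-1],
  [[0,0,0],[-0.045,0,0],-1],
  [[0,0,0],[-0.047,0,0],-1],
  [[0,0,0],[-0.047,0,0],-1],
])

```text
time: 8.3
eef_pos: [0.5987, -0.0122, 0.0432]
tcp_rot: [0.661, 0.75, 0.001, 0.001]
contact_force: [-0.1, -0.1, 0.2]
opening: 0.153
```

```bash
python3 look.py 6 side 190 140 350 265;  python3 look.py 6 wrist 0 0 560 420
```

```text
8.3 [ 0.5987 -0.0122  0.0432] F [-0.1 -0.1  0.2] op 0.153 yaw 97.21 z [ 2.e-03  5.e-04 -1.e+00]
scale 4.72
8.35 [ 0.5987 -0.0121  0.0432] F [0.5 0.2 0.1] op 0.158 yaw 97.22 z [ 2.e-03  5.e-04 -1.e+00]
scale 1.3928571428571428
```

View pics/side6.png

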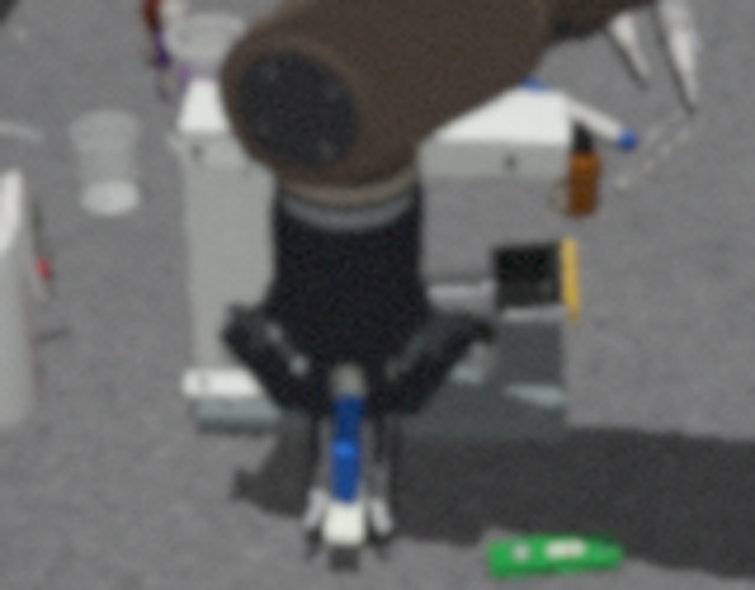

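View pics/wrist6.png

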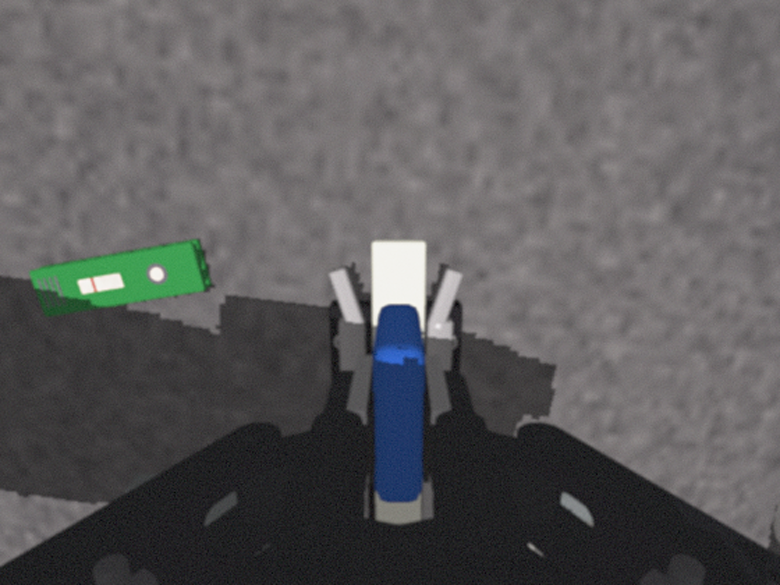

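>>> arm_command([
  [[0,0,0],[-0.0015,0,0],-1],
  [[0,0,0],[-0.003,0,0],-1],
  [[0,0,0],[-0.004,0,0],-1],
  [[0,0,0],[-0.004,0,0],-1],
])

```text
time: 8.9
eef_pos: [0.5991, -0.0162, 0.0432]
tcp_rot: [0.661, 0.75, 0.001, 0.001]
contact_force: [0.2, -0.5, -0.4]
opening: 0.149
```

>>> arm_command([
  [[0,0,0],[-0.001,0,0],-1],
  [[0,0,0],[-0.0015,0,0],-1],
  [[0,0,0],[-0.0015,0,0],-1],
])

```text
time: 9.28
eef_pos: [0.5994, -0.0178, 0.0432]
tcp_rot: [0.661, 0.75, 0.001, 0.001]
contact_force: [1.1, 0.1, -0.4]
opening: 0.156
```

>>> arm_command([
  [[0,0,0],[-0.001,0,0],-1],
  [[0,0,0],[-0.0015,0,0],-1],
  [[0,0,0],[-0.0015,0,0],-1],
])

```text
time: 9.65
eef_pos: [0.5996, -0.0193, 0.0432]
tcp_rot: [0.661, 0.75, 0.001, 0.001]
contact_force: [0.4, -0.1, -0.9]
opening: 0.156
```

>>> arm_command([
  [[0,0,0],[-0.001,0,0],-1],
  [[0,0,0],[-0.0015,0,0],-1],
  [[0,0,0],[-0.0015,0,0],-1],
])

```text
time: 10.02
eef_pos: [0.5996, -0.0197, 0.0433]
tcp_rot: [0.661, 0.75, 0.001, -0.0]
contact_force: [-1.0, 4.3, 1.0]
opening: 0.158
```

>>> arm_command([
  [[0,0,0],[-0.001,0,0],-1],
  [[0,0,0],[-0.0015,0,0],-1],
  [[0,0,0],[-0.0015,0,0],-1],
])

```text
time: 10.4
eef_pos: [0.5997, -0.0197, 0.0435]
tcp_rot: [0.662, 0.75, 0.002, -0.001]
contact_force: [-0.9, 6.4, 1.8]
opening: 0.157
```

```bash
python3 look.py 7 top 225 165 345 255;  python3 look.py 7 wrist 0 0 560 420
```

```text
10.4 [ 0.5997 -0.0197  0.0435] F [-0.9  6.4  1.8] op 0.157 yaw 97.16 z [ 0.0012  0.0048 -1.    ]
scale 6.5
10.45 [ 0.5997 -0.0198  0.0435] F [-0.4  6.2  2.3] op 0.152 yaw 97.16 z [ 0.0012  0.0048 -1.    ]
scale 1.3928571428571428
```

View pics/top7.png

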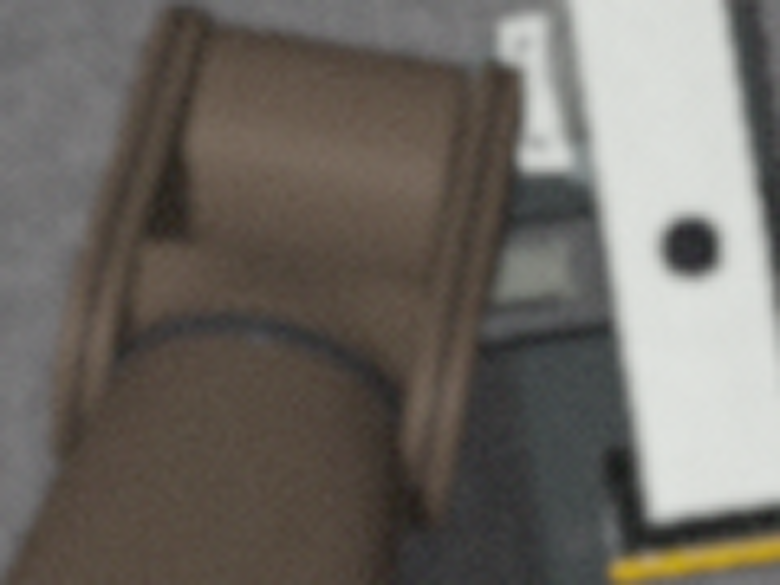

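View pics/wrist7.png

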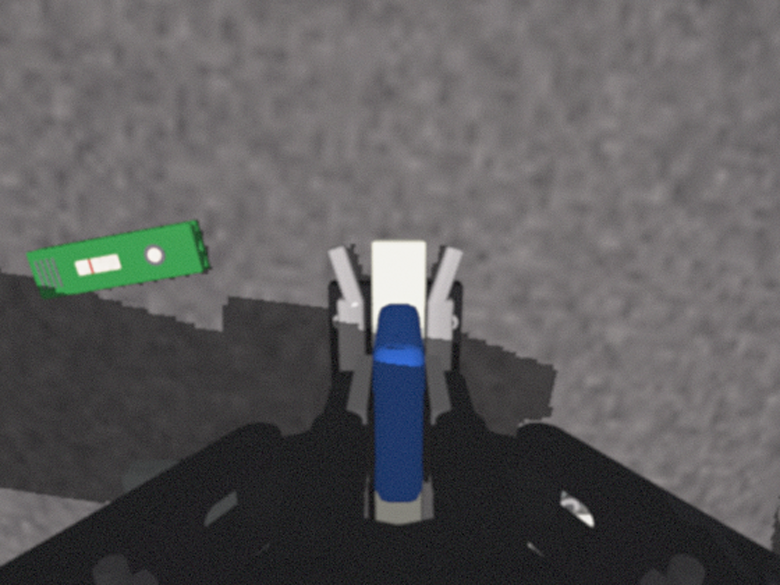

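>>> arm_command([
  [[0,0,0],[0.01,0,0],-1],
  [[0,0,0],[0.035,0,0],-1],
  [[0,0,0],[0.065,0,0],-1],
  [[0,0,0],[0.1,0,0],-1],
  [[0,0,0],[0.14,0,0],-1],
  [[0,0,0],[0.15,0,-0.02],-1],
  [[0,0,0],[0.15,0,-0.05],-1],
  [[0,0,0],[0.15,0,-0.06],-1],
])

```text
time: 11.5
eef_pos: [0.583, 0.1283, 0.1076]
tcp_rot: [0.662, 0.75, 0.004, 0.001]
contact_force: [0.4, 0.6, -0.7]
opening: 0.154
```

```bash
python3 look.py 8 top 225 165 345 255;  python3 look.py 8 side 190 140 350 265; python3 -c "
from h import *
goto([.4302,.265,.06],yawq(70))
goto([.4302,.265,.0165],yawq(70))"
```

```text
11.5 [0.583  0.1283 0.1076] F [ 0.4  0.6 -0.7] op 0.154 yaw 97.17 z [ 0.0071  0.0041 -1.    ]
scale 6.5
11.55 [0.5831 0.1282 0.1079] F [ 1.1 -0.1  1. ] op 0.153 yaw 97.14 z [ 0.0073  0.0043 -1.    ]
scale 4.72
turn [0.005, -0.005, 0.473] shift [0.1545, -0.1343, 0.0461] rows>=3.4 2.5
turn [0.005, -0.005, 0.473] shift [0.1544, -0.1346, 0.0896] rows>=3.6 2.5
```

View pics/top8.png

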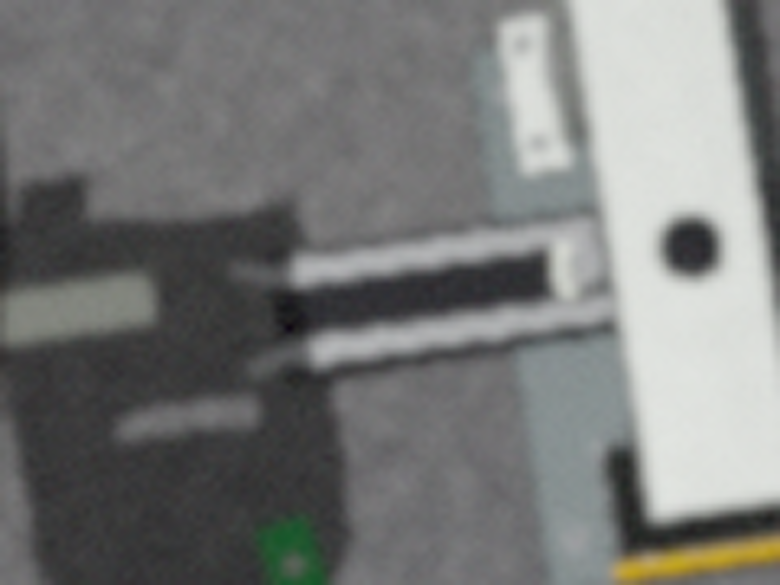

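View pics/side8.png

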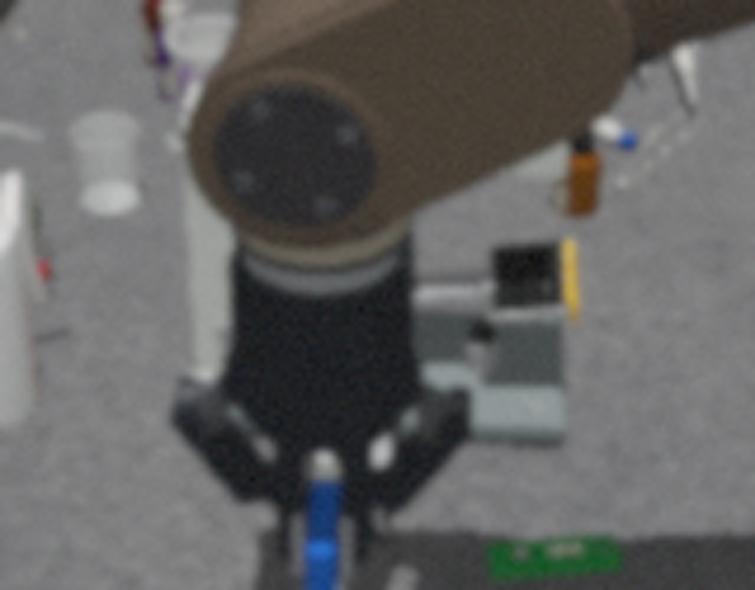

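>>> arm_command([
  [[0,0,0.15],[0.05,-0.044,0],-1],
  [[0,0,0.3],[0.1,-0.088,0],-1],
  [[0.005,-0.005,0.473],[0.154,-0.134,0],-1],
  [[0.005,-0.005,0.473],[0.1545,-0.1343,0],-1],
  [[0.005,-0.005,0.473],[0.1545,-0.1343,0.04],-1],
  [[0.005,-0.005,0.473],[0.1545,-0.1343,0.07],-1],
  [[0.005,-0.005,0.473],[0.1545,-0.1346,0.08],-1],
  [[0.005,-0.005,0.473],[0.1545,-0.1346,0.086],-1],
  [[0.005,-0.005,0.473],[0.1545,-0.1346,0.088],-1],
])

```text
time: 12.72
eef_pos: [0.4311, 0.265, 0.0187]
tcp_rot: [0.819, 0.574, 0.001, 0.0]
contact_force: [-0.4, 0.4, 0.2]
opening: 0.155
```

```bash
python3 look.py 9 side 200 280 360 400
python3 - <<'E'
from h import *
c,s=ldcam("top8.pkl")
P=onplane(c,[(225+548/6.5-.5,165+272/6.5-.5)],.034); print("cass near end",P, "expected",np.array([.6135,-.1335])+.035*np.array([-.124,.992]))
E
```

```text
12.725 [0.4311 0.265  0.0187] F [-0.4  0.4  0.2] op 0.155 yaw 70.01 z [ 1.2e-03  4.0e-04 -1.0e+00]
scale 4.875
cass near end [[ 0.60898511 -0.09726675  0.034     ]] expected [ 0.60916 -0.09878]
```

View pics/side9.png

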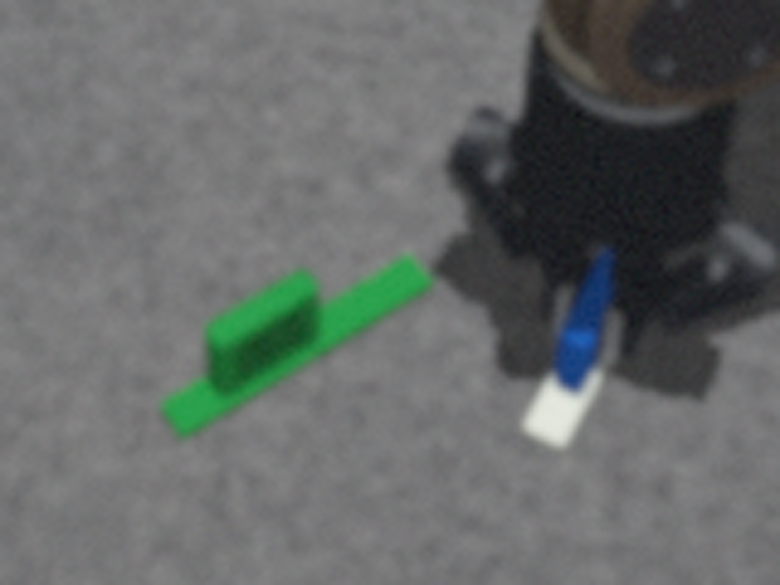

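>>> arm_command([
  [[0,0,0],[0,0,0.0015],-1],
  [[0,0,0],[0,0,0.0025],-1],
  [[0,0,0],[0,0,0.0025],-1],
  [[0,0,0],[0,0,0.0025],-0.2],
  [[0,0,0],[0,0,0.0025],-0.2],
  [[0,0,0],[0,0,0.0025],-0.2],
])

```text
time: 13.52
eef_pos: [0.4311, 0.2651, 0.0162]
tcp_rot: [0.819, 0.574, 0.001, 0.0]
contact_force: [0.5, 0.4, -0.3]
opening: 0.402
```

>>> arm_command([
  [[0,0,0],[0,0,-0.03],-0.2],
  [[0,0,0],[0,0,-0.08],-0.2],
  [[0,0,0],[0,0,-0.14],-0.2],
  [[0,0,0],[0,0,-0.18],-0.2],
  [[0,0,0],[0,0,-0.18],-1],
])

```text
time: 14.15
eef_pos: [0.4332, 0.266, 0.201]
tcp_rot: [0.819, 0.574, 0.005, 0.001]
contact_force: [-0.9, 0.6, -0.3]
opening: 0.205
```

```bash
python3 look.py 10 side 190 140 350 265; python3 look.py 11 side 200 280 360 400; python3 look.py 10 wrist 0 0 560 420
```

```text
14.15 [0.4332 0.266  0.201 ] F [-0.9  0.6 -0.3] op 0.205 yaw 70.03 z [ 0.0102  0.0037 -0.9999]
scale 4.72
14.2 [0.4317 0.2654 0.1981] F [-0.3 -1.1 -0.5] op 0.112 yaw 70.02 z [ 0.0052  0.0019 -1.    ]
scale 4.875
14.25 [0.4306 0.265  0.196 ] F [-0.1 -0.1  0.2] op 0.026 yaw 70.02 z [ 1.4e-03  4.0e-04 -1.0e+00]
scale 1.3928571428571428
```

View pics/side10.png

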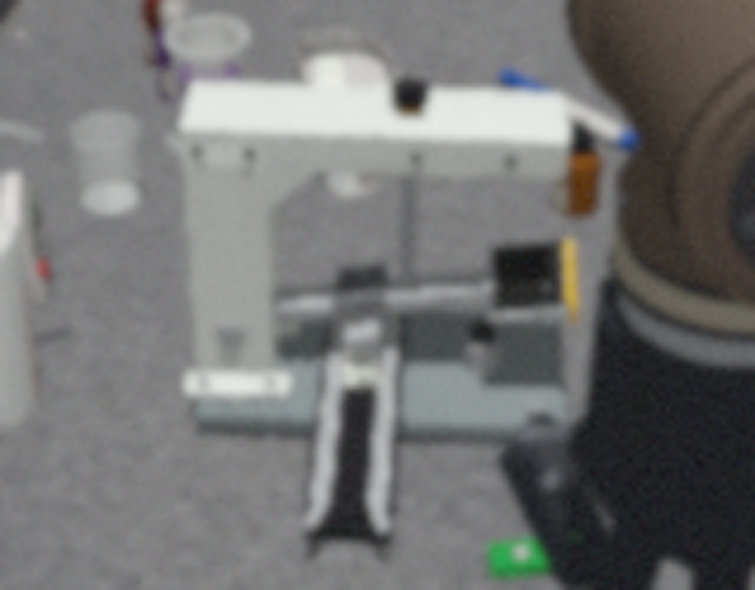

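View pics/wrist10.png

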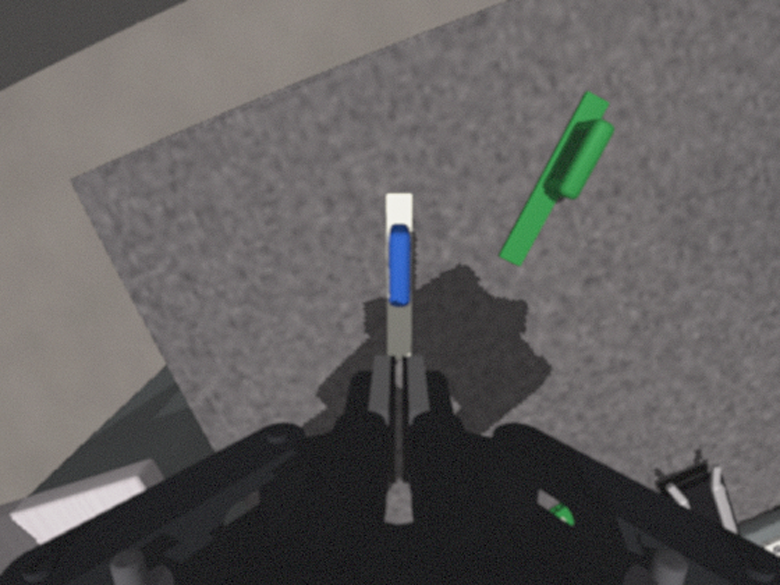

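Run:
```python
from h import *
import glob,pickle
from scipy.optimize import least_squares
D=[]
for f in glob.glob("*.pkl"):
    c,s=pickle.load(open(f,'rb')); D.append((s["qpos"],s["eef_pos"],R.from_quat(s["tcp_rot"]).as_matrix()))
s=get_state(); D.append((s["qpos"],s["eef_pos"],R.from_quat(s["tcp_rot"]).as_matrix()))
Q=np.array([d[0] for d in D]);X=np.array([d[1] for d in D]);Z=np.array([d[2][:,2] for d in D])
print(Q.round(3)[::3])
print("sum",(Q[:,1]+Q[:,2]+Q[:,4]).round(3)[:6], "yaw",[round(float(np.degrees(np.arctan2(d[2][1,0],d[2][0,0])-d[0][0]+d[0][5])),2) for d in D][:6])
r=np.hypot(X[:,0],X[:,1]); az=np.arctan2(X[:,1],X[:,0])-Q[:,0]; print("az off",az.round(4))
def fk(p,Q):
    L1,a1,L2,a2,z0,r0=p; t1=Q[:,1]+a1; t2=Q[:,1]+Q[:,2]+a2
    return r0+L1*np.sin(t1)+L2*np.sin(t2), z0+L1*np.cos(t1)+L2*np.cos(t2)
def res(p):
    a,b=fk(p,Q); return np.r_[a-r,b-X[:,2], .001*np.array(p)]
o=least_squares(res,[.4,0,.4,0,0.2,0]); print(o.x,np.abs(o.fun[:2*len(r)]).max())
```

```text
[[-1.372e+00  2.870e-01  1.578e+00  0.000e+00  1.279e+00 -1.500e-01]
 [ 2.400e-02  2.480e-01  1.880e+00  1.000e-03  1.014e+00 -1.000e-01]
 [ 3.510e-01 -6.400e-02  2.016e+00 -0.000e+00  1.179e+00  7.000e-01]
 [ 3.510e-01 -6.100e-02  2.019e+00 -0.000e+00  1.178e+00  7.000e-01]
 [-2.140e-01  8.100e-02  1.687e+00  2.000e-03  1.374e+00  4.400e-02]
 [-1.130e-01  3.320e-01  1.897e+00  1.000e-03  9.100e-01 -2.400e-01]
 [ 3.520e-01  8.100e-02  2.098e+00 -0.000e+00  9.670e-01  6.980e-01]
 [ 3.510e-01 -5.900e-02  2.023e+00 -0.000e+00  1.178e+00  7.000e-01]]
sum [3.144 3.141 3.142 3.142 3.144 3.134] yaw [90.0, 89.78, 89.98, 89.98, 90.0, 89.86]
az off [0.1502 0.171  0.1714 0.1714 0.1502 0.1715 0.1998 0.1714 0.1708 0.2005
 0.2007 0.1714 0.1695 0.2009 0.1708 0.171  0.1711 0.1697 0.2019 0.1697
 0.1502 0.2012]
[ 0.43411201  0.00218825  0.57028792  0.02701044 -0.00584696  0.00971809] 0.0018954010705408697
```

Run:
```python
from h import *
import glob,pickle
from scipy.optimize import least_squares
D=[]
for f in glob.glob("*.pkl"):
    c,s=pickle.load(open(f,'rb')); D.append((s["qpos"],s["eef_pos"],R.from_quat(s["tcp_rot"]).as_matrix()))
s=get_state(); D.append((s["qpos"],s["eef_pos"],R.from_quat(s["tcp_rot"]).as_matrix()))
Q=np.array([d[0] for d in D]);X=np.array([d[1] for d in D])
rr=np.hypot(X[:,0],X[:,1]); az=np.arctan2(X[:,1],X[:,0])-Q[:,0]; r=rr*np.cos(az); lat=rr*np.sin(az); print(lat.round(4).min(),lat.max(),len(r))
def fk(p,Q):
    L1,L2,L3,z0=p; t1=Q[:,1]; t2=Q[:,1]+Q[:,2]; t3=t2+Q[:,4]
    return L1*np.sin(t1)+L2*np.sin(t2)+L3*np.sin(t3), z0+L1*np.cos(t1)+L2*np.cos(t2)+L3*np.cos(t3)
def res(p):
    a,b=fk(p,Q); return np.r_[a-r,b-X[:,2]]
o=least_squares(res,[.4,.4,.25,.16]); print(o.x,np.abs(o.fun).max())
L1,L2,L3,z0=o.x
f=np.array([.9925,.122]); seat=np.array([.6135,-.1335])
for lean in (35,42,48,55):
  for (px,pz) in ((-.165,.15),(-.1,.095),(-.1,.065)):
    for lz in (L3,):
      p=seat+px*f; th=np.radians(180-lean)
      R_=np.sqrt(p@p-.101**2); wr=R_-lz*np.sin(th); wz=pz-lz*np.cos(th)-z0
      d=np.hypot(wr,wz); c3=(d*d-L1**2-L2**2)/(2*L1*L2)
      q3=np.arccos(np.clip(c3,-1,1)); q2=np.arctan2(wr,wz)-np.arctan2(L2*np.sin(q3),L1+L2*np.cos(q3)); print(lean,px,pz,"c3",round(c3,3),"q2,q3,q5",np.round([q2,q3,th-q2-q3],3))
```

```text
0.1009 0.10213910377687119 22
[ 0.42845233  0.5648507  -0.00771422 -0.02406794] 0.005400955187727485
35 -0.165 0.15 c3 -0.526 q2,q3,q5 [-0.077  2.125  0.483]
35 -0.1 0.095 c3 -0.433 q2,q3,q5 [0.136 2.019 0.375]
35 -0.1 0.065 c3 -0.446 q2,q3,q5 [0.181 2.033 0.317]
42 -0.165 0.15 c3 -0.524 q2,q3,q5 [-0.076  2.123  0.362]
42 -0.1 0.095 c3 -0.432 q2,q3,q5 [0.137 2.017 0.254]
42 -0.1 0.065 c3 -0.444 q2,q3,q5 [0.182 2.031 0.196]
48 -0.165 0.15 c3 -0.523 q2,q3,q5 [-0.075  2.121  0.258]
48 -0.1 0.095 c3 -0.43 q2,q3,q5 [0.138 2.015 0.151]
48 -0.1 0.065 c3 -0.442 q2,q3,q5 [0.182 2.029 0.093]
55 -0.165 0.15 c3 -0.521 q2,q3,q5 [-0.075  2.119  0.137]
55 -0.1 0.095 c3 -0.428 q2,q3,q5 [0.138 2.013 0.03 ]
55 -0.1 0.065 c3 -0.441 q2,q3,q5 [ 0.182  2.027 -0.028]
```

```bash
cat >> h.py <<'E'
seat=np.array([.6135,-.1335,0]); PY=7.0
def P2W(x,y,z):
    a=np.radians(PY); return seat+np.array([x*np.cos(a)-y*np.sin(a),x*np.sin(a)+y*np.cos(a),z])
def leanR(lean,yaw=PY): # tool x forward-up
    a=np.radians(yaw); l=np.radians(lean); f=np.array([np.cos(a),np.sin(a),0]); up=np.array([0,0,1.])
    z=np.sin(l)*f-np.cos(l)*up; x=np.cos(l)*f+np.sin(l)*up
    return R.from_matrix(np.c_[x,np.cross(z,x),z])
E
python3 - <<'E'
from h import *
goto([.5,.07,.26],leanR(15,40))
goto([.46,-.10,.24],leanR(35,12))
goto(P2W(-.165,0,.17),leanR(42))
print(P2W(-.165,0,.17))
E
```

```text
turn [-0.069, 0.257, 0.521] shift [-0.1591, 0.1323, -0.0652] rows>=3.5 3.1
turn [-0.309, 0.558, 0.98] shift [-0.3325, 0.1529, -0.0451] rows>=5.9 6.3
turn [-0.403, 0.657, 1.048] shift [-0.3864, 0.1616, 0.025] rows>=6.7 7.0
[ 0.44972988 -0.15360844  0.17      ]
```

>>> arm_command([
  [[-0.02,0.06,0.13],[-0.05,0.05,-0.03],-1],
  [[-0.04,0.14,0.3],[-0.11,0.1,-0.06],-1],
  [[-0.07,0.257,0.52],[-0.159,0.132,-0.065],-1],
  [[-0.15,0.36,0.67],[-0.22,0.14,-0.06],-1],
  [[-0.23,0.46,0.83],[-0.28,0.147,-0.05],-1],
  [[-0.31,0.558,0.98],[-0.333,0.153,-0.045],-1],
  [[-0.31,0.558,0.98],[-0.333,0.153,-0.045],-1],
  [[-0.4,0.657,1.048],[-0.386,0.162,0.01],-1],
  [[-0.403,0.657,1.048],[-0.386,0.162,0.025],-1],
  [[-0.403,0.657,1.048],[-0.386,0.162,0.025],-1],
  [[-0.403,0.657,1.048],[-0.386,0.162,0.025],-1],
])

```text
time: 15.68
eef_pos: [0.4504, -0.1529, 0.17]
tcp_rot: [0.932, 0.057, 0.357, -0.022]
contact_force: [0.6, 1.1, -0.0]
opening: -0.0
```

```bash
python3 look.py 12 wrist 0 0 560 420; python3 look.py 12 side 190 120 350 265; python3 -c "
from h import *
s=get_state(); print(s['qpos'].round(3)); goto(P2W(-.165,0,.17),leanR(42))"
```

```text
15.675 [ 0.4504 -0.1529  0.17  ] F [ 0.6  1.1 -0. ] op -0.0 yaw 7.0 z [ 0.6637  0.0824 -0.7434]
scale 1.3928571428571428
15.725 [ 0.4507 -0.153   0.1706] F [ 0.3 -0.7  1. ] op 0.005 yaw 7.11 z [ 0.6644  0.0819 -0.7429]
scale 4.068965517241379
[-0.853 -0.407  2.475  0.864  0.817  0.062]
turn [0.0, -0.001, 0.002] shift [-0.0016, 0.0005, -0.0001] rows>=0.0 0.0
```

View pics/wrist12.png

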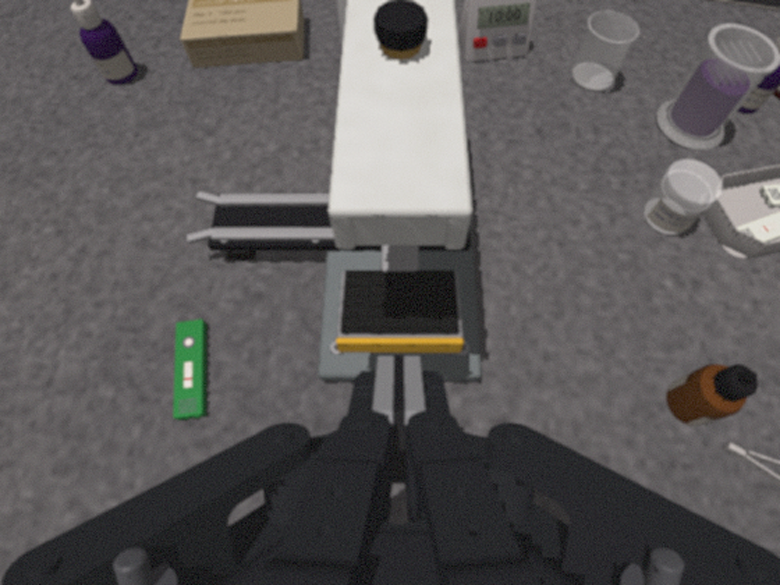

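View pics/side12.png

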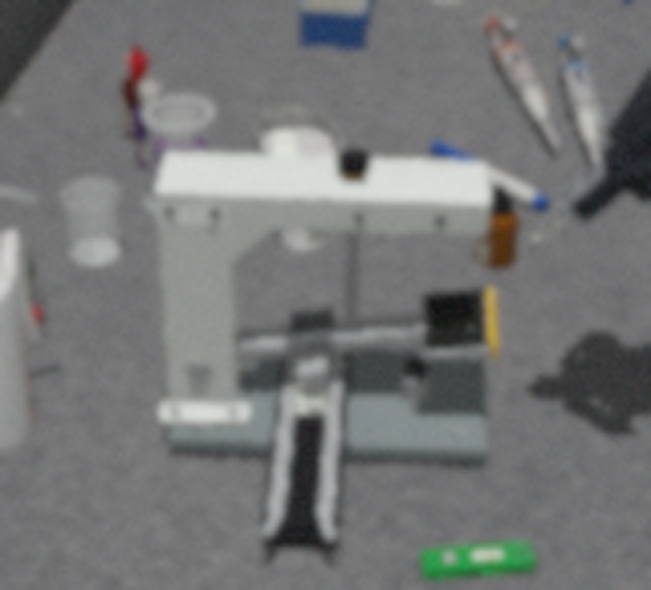

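Run:
```python
from h import *
c,s=ldcam("wrist12.pkl"); k=1.392857
T=onplane(c,[((u+.5)/k-.5,(v+.5)/k-.5) for u,v in [(342,332),(460,332),(455,270),(345,270)]],.085,s)
print(T.round(4),T.mean(0),np.linalg.norm(T[0]-T[1]),np.linalg.norm(T[1]-T[2]), "expected",P2W(-.098,0,.085))
N=onplane(c,[((u+.5)/k-.5,(v+.5)/k-.5) for u,v in [(335,245),(468,245)]],.165,s); print("nose",N.round(4),N.mean(0),np.linalg.norm(N[0]-N[1]),"exp",P2W(-.113,0,.165))
d=T[3]-T[0]; print(np.degrees(np.arctan2(d[1],d[0])))
a=np.radians(PY); f=np.array([np.cos(a),np.sin(a),0]); 
for p in (T.mean(0),N.mean(0)): print("press coords",(p-seat)@f,(p-seat)@np.array([-f[1],f[0],0]))
for l in (42,46): goto(P2W(-.125,0,.115),leanR(l))
for l in (42,46): goto(P2W(-.101,0,.097),leanR(l))
```

```text
[[ 0.4946 -0.1164  0.085 ]
 [ 0.5025 -0.1797  0.085 ]
 [ 0.54   -0.1743  0.085 ]
 [ 0.5323 -0.1115  0.085 ]] [ 0.51733327 -0.14546694  0.085     ] 0.06380113352030531 0.03792140408306574 expected [ 0.51623048 -0.1454432   0.085     ]
nose [[ 0.5018 -0.1212  0.165 ]
 [ 0.5082 -0.1732  0.165 ]] [ 0.50501917 -0.147198    0.165     ] 0.05242001410678638 exp [ 0.50134228 -0.14727124  0.165     ]
7.354364949168147
press coords -0.09690832139585909 -0.00015796015155237328
press coords -0.10934159878313783 -0.00037540766962207737
turn [0.0, -0.001, 0.002] shift [-0.0087, 0.0004, 0.0675] rows>=1.1 0.0
turn [0.0, 0.069, 0.002] shift [-0.0087, 0.0004, 0.0675] rows>=1.1 0.4
turn [0.0, -0.001, 0.002] shift [-0.003, 0.0005, 0.097] rows>=1.6 0.0
turn [0.0, 0.069, 0.002] shift [-0.003, 0.0005, 0.097] rows>=1.6 0.4
```

>>> arm_command([
  [[0,0.04,0],[-0.0087,0.0005,0.05],-1],
  [[0,0.069,0],[-0.0087,0.0005,0.0675],-1],
  [[0,0.069,0],[-0.006,0.0005,0.082],-1],
  [[0,0.069,0],[-0.003,0.0005,0.097],-1],
  [[0,0.069,0],[-0.003,0.0005,0.097],-1],
  [[0,0.069,0],[-0.003,0.0005,0.097],-1],
])

```text
time: 16.52
eef_pos: [0.5136, -0.1455, 0.0978]
tcp_rot: [0.918, 0.058, 0.39, -0.023]
contact_force: [0.6, -0.2, 0.1]
opening: -0.003
```

```bash
python3 look.py 13 side 190 120 350 265; python3 look.py 13 wrist 0 0 560 420; python3 -c "
from h import *
s=get_state(); print(s['qpos'].round(3)); 
for z in (.09,.08,.07,.062): goto(P2W(-.1,0,z),leanR(46))"
```

```text
16.525 [ 0.5136 -0.1455  0.0978] F [ 0.6 -0.2  0.1] op -0.003 yaw 7.31 z [ 0.7146  0.0881 -0.694 ]
scale 4.068965517241379
16.575 [ 0.5135 -0.1458  0.0978] F [-0.4  0.3 -0.3] op 0.0 yaw 7.29 z [ 0.7147  0.0876 -0.6939]
scale 1.3928571428571428
[-0.736 -0.086  2.421  1.259  0.609 -0.306]
turn [0.0, -0.001, 0.003] shift [-0.005, -0.0001, 0.006] rows>=0.1 0.0
turn [0.0, -0.001, 0.003] shift [-0.0122, -0.0001, 0.013] rows>=0.3 0.0
turn [0.0, -0.001, 0.003] shift [-0.0194, -0.0001, 0.0199] rows>=0.4 0.0
turn [0.0, -0.001, 0.003] shift [-0.0251, -0.0002, 0.0255] rows>=0.6 0.0
```

View pics/side13.png

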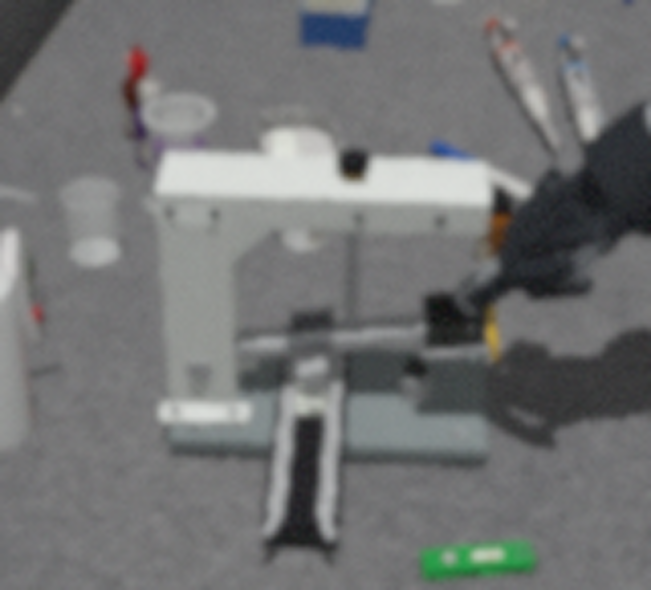

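View pics/wrist13.png

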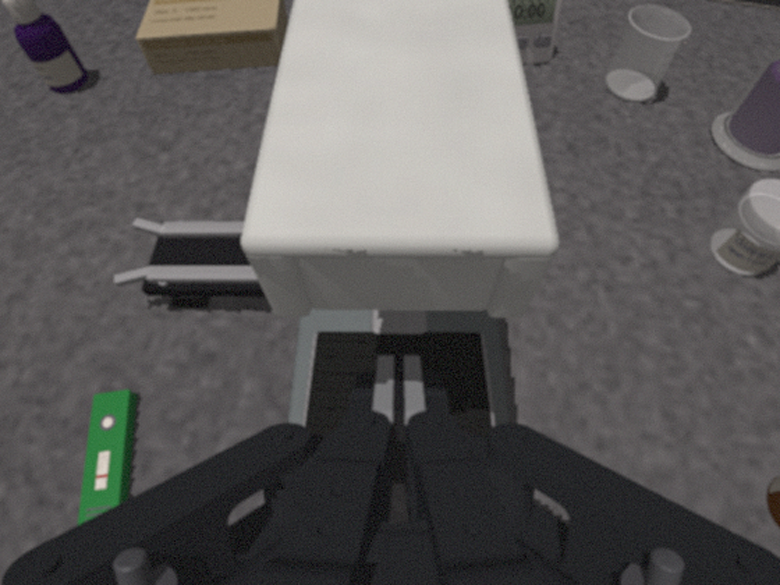

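>>> arm_command([
  [[0,0,0],[-0.005,0,0.006],-1],
  [[0,0,0],[-0.0085,0,0.0095],-1],
  [[0,0,0],[-0.0122,0,0.013],-1],
  [[0,0,0],[-0.0158,0,0.0165],-1],
  [[0,0,0],[-0.0194,0,0.0199],-1],
  [[0,0,0],[-0.0194,0,0.0199],-1],
])

```text
time: 17.38
eef_pos: [0.515, -0.1466, 0.0711]
tcp_rot: [0.918, 0.057, 0.392, -0.023]
contact_force: [-4.5, -0.3, 7.7]
opening: -0.002
```

```bash
python3 look.py 14 side 190 120 350 265; python3 -c "
from h import *
for z in (.066,.062,.058,.054): goto(P2W(-.1,0,z),leanR(46))"
```

```text
17.375 [ 0.515  -0.1466  0.0711] F [-4.5 -0.3  7.7] op -0.002 yaw 7.25 z [ 0.7166  0.0869 -0.6921]
scale 4.068965517241379
turn [0.001, -0.004, 0.003] shift [-0.0042, -0.001, 0.0031] rows>=0.1 0.0
turn [0.001, -0.004, 0.003] shift [-0.007, -0.001, 0.0059] rows>=0.1 0.0
turn [0.001, -0.004, 0.003] shift [-0.0099, -0.001, 0.0086] rows>=0.2 0.0
turn [0.001, -0.004, 0.003] shift [-0.0128, -0.001, 0.0114] rows>=0.3 0.0
```

View pics/side14.png

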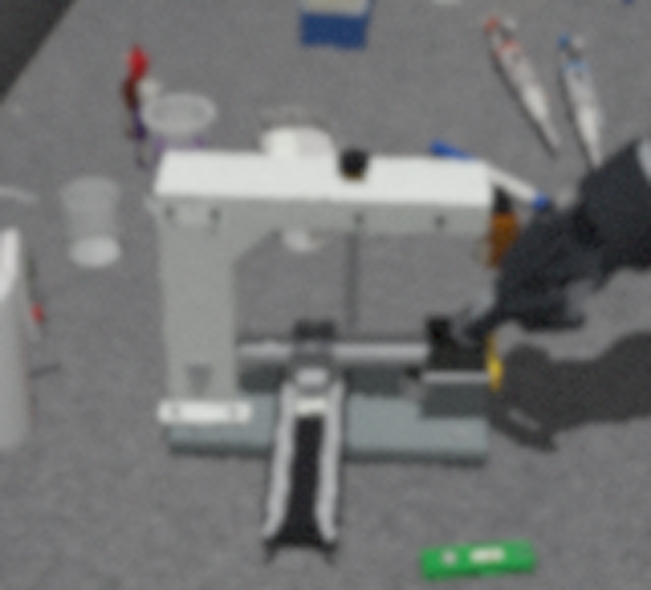

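>>> arm_command([
  [[0,0,0],[-0.0025,0,0.002],-1],
  [[0,0,0],[-0.0042,0,0.0035],-1],
  [[0,0,0],[-0.006,0,0.005],-1],
  [[0,0,0],[-0.006,0,0.005],-1],
])

```text
time: 17.92
eef_pos: [0.5155, -0.1469, 0.0651]
tcp_rot: [0.917, 0.058, 0.394, -0.023]
contact_force: [-9.9, 0.7, 14.4]
opening: 0.002
```

>>> arm_command([
  [[0,0,0],[-0.0022,0,0.002],-1],
  [[0,0,0],[-0.0036,0,0.0034],-1],
  [[0,0,0],[-0.0036,0,0.0034],-1],
])

```text
time: 18.3
eef_pos: [0.5181, -0.1475, 0.0646]
tcp_rot: [0.915, 0.059, 0.398, -0.024]
contact_force: [-14.0, 3.9, 24.4]
opening: 0.0
```

```bash
python3 look.py 15 side 190 120 350 265
python3 - <<'E'
from h import *
goto(P2W(-.1,0,.0645),leanR(46))
E
```

```text
18.3 [ 0.5181 -0.1475  0.0646] F [-14.    3.9  24.4] op 0.0 yaw 7.43 z [ 0.7261  0.0909 -0.6816]
scale 4.068965517241379
turn [-0.002, -0.018, 0.005] shift [-0.0026, -0.0023, -0.0026] rows>=0.1 0.1
```

View pics/side15.png

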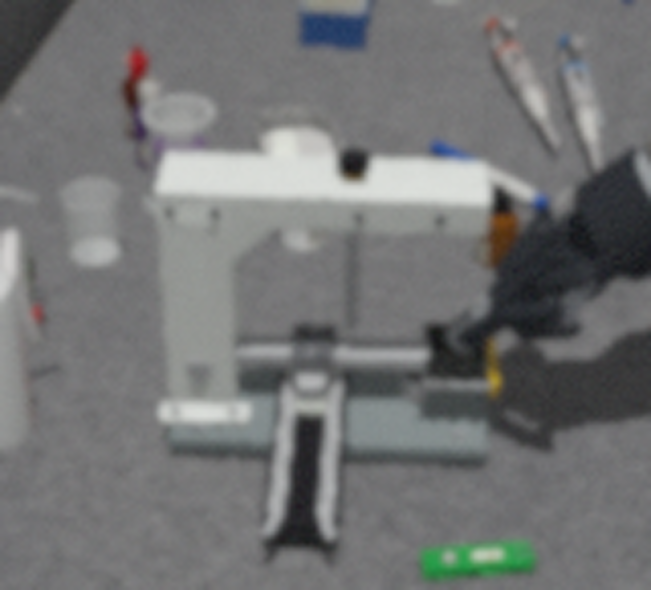

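Run:
```python
from h import *
for t in ("12","14","15"):
    c,s=ldcam("side%s.pkl"%t); hsv=cv2.cvtColor(c["frame"],cv2.COLOR_RGB2HSV)
    m=cv2.inRange(hsv,(18,140,110),(35,255,255)); m[:180]=0;m[240:]=0;m[:,:290]=0;m[:,330:]=0
    v,u=np.where(m>0); k=v.argmax(); print(t,len(v),v.min(),v.max(),u.min(),u.max(), "bottom5 mean",np.sort(v)[-6:].mean())
    p=[proj(c,P2W(x,.032,z)) for x,z in ((-.119,.085),(-.121,.062),(-.121,.060),(-.121,.057),(-.121,.054))]; print(np.round(np.vstack(p),1).tolist())
```

```text
12 12 195 204 310 311 bottom5 mean 202.5
[[309.7, 205.3], [309.9, 212.2], [309.9, 212.8], [309.8, 213.7], [309.7, 214.6]]
14 15 207 214 310 312 bottom5 mean 212.16666666666666
[[309.7, 205.3], [309.9, 212.2], [309.9, 212.8], [309.8, 213.7], [309.7, 214.6]]
15 10 211 215 310 312 bottom5 mean 213.5
[[309.7, 205.3], [309.9, 212.2], [309.9, 212.8], [309.8, 213.7], [309.7, 214.6]]
```

Run:
```python
from h import *
goto(P2W(-.1,0,.08),leanR(46));goto(P2W(-.1,0,.098),leanR(46))
goto(P2W(-.125,0,.115),leanR(46))
goto(P2W(-.165,0,.17),leanR(42))
```

```text
turn [-0.002, -0.018, 0.005] shift [0.0088, -0.0022, -0.0131] rows>=0.3 0.1
turn [-0.002, -0.018, 0.005] shift [0.022, -0.0022, -0.0254] rows>=0.5 0.1
turn [-0.002, -0.018, 0.005] shift [0.0174, -0.0023, -0.0553] rows>=0.9 0.1
turn [-0.002, -0.088, 0.005] shift [0.0303, -0.0023, -0.122] rows>=2.0 0.5
```

>>> arm_command([
  [[0,0,0],[0,0,0],-1],
  [[0,-0.01,0],[0.003,-0.001,-0.007],-1],
  [[0,-0.018,0],[0.0088,-0.0022,-0.0131],-1],
  [[0,-0.018,0],[0.015,-0.0022,-0.019],-1],
  [[0,-0.018,0],[0.022,-0.0022,-0.0254],-1],
  [[0,-0.018,0],[0.0215,-0.0022,-0.036],-1],
  [[0,-0.018,0],[0.0174,-0.0022,-0.0553],-1],
  [[0,-0.05,0],[0.025,-0.0022,-0.09],-1],
  [[0,-0.088,0],[0.0303,-0.0022,-0.122],-1],
  [[0,-0.088,0],[0.0303,-0.0022,-0.122],-1],
])

```text
time: 19.6
eef_pos: [0.4498, -0.155, 0.1722]
tcp_rot: [0.931, 0.06, 0.359, -0.019]
contact_force: [-0.3, -0.6, -0.3]
opening: 0.002
```

```bash
python3 look.py 16 side 190 140 350 265; python3 look.py 16 top 225 165 345 255; python3 look.py 16 wrist 0 0 560 420
python3 - <<'E'
from h import *
c,s=ldcam("side16.pkl"); hsv=cv2.cvtColor(c["frame"],cv2.COLOR_RGB2HSV)
m=cv2.inRange(hsv,(18,140,110),(35,255,255)); m[:180]=0;m[240:]=0;m[:,:290]=0;m[:,330:]=0
v,u=np.where(m>0); print(v.min(),v.max())
E
```

```text
19.6 [ 0.4498 -0.155   0.1722] F [-0.3 -0.6 -0.3] op 0.002 yaw 7.59 z [ 0.6667  0.0785 -0.7412]
scale 4.72
19.65 [ 0.4496 -0.1542  0.1705] F [ 0.2  0.  -0.5] op -0.003 yaw 7.47 z [ 0.6653  0.0808 -0.7422]
scale 6.5
19.7 [ 0.4493 -0.1536  0.1692] F [ 0.8  0.  -0.1] op -0.001 yaw 7.37 z [ 0.6638  0.0827 -0.7433]
scale 1.3928571428571428
195 204
```

View pics/side16.png

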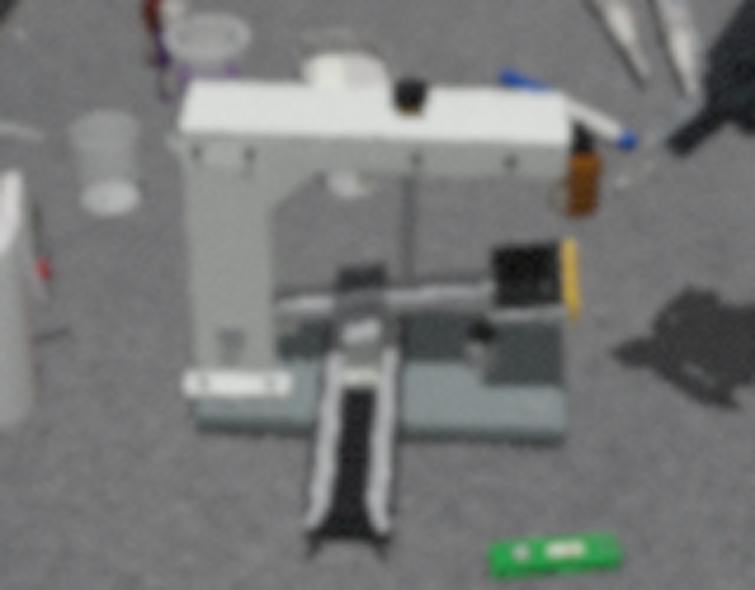

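View pics/top16.png

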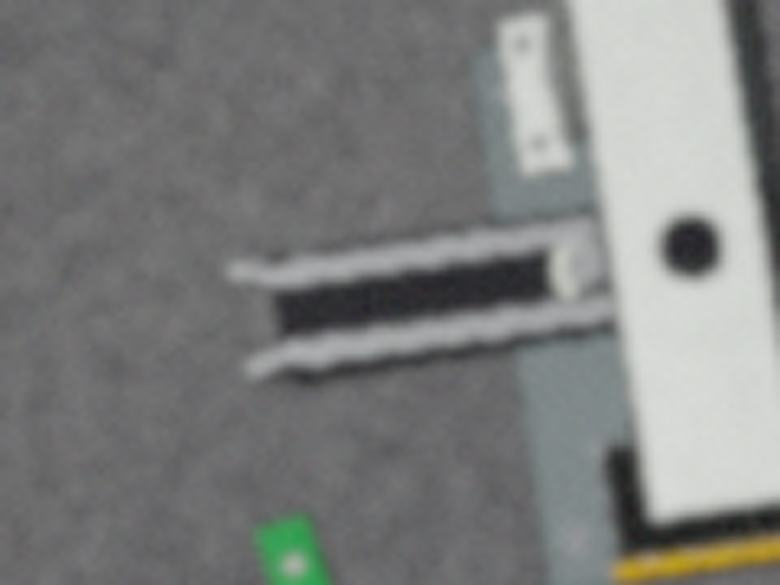

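View pics/wrist16.png

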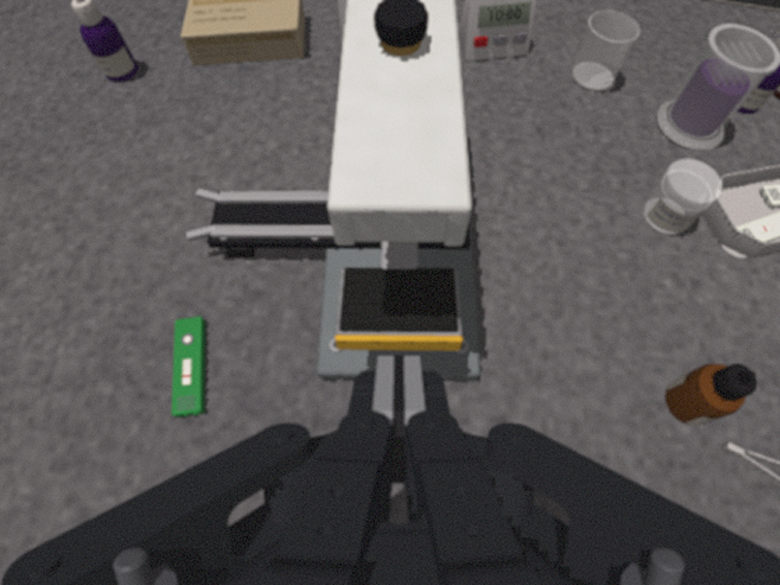

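Run:
```python
from h import *
goto([.46,-.10,.24],leanR(35,12))
goto([.5,.03,.28],leanR(10,45))
goto([.55,.08,.24],leanR(0,90))
goto([.604,-.05,.13],leanR(-25,97))
print(get_state()["qpos"].round(3))
```

```text
turn [0.052, -0.121, -0.064] shift [0.0608, -0.0513, -0.0416] rows>=1.4 0.8
turn [0.293, -0.537, -0.599] shift [0.1294, -0.1752, -0.0339] rows>=3.5 4.6
turn [0.527, -0.597, -1.374] shift [0.1443, -0.2185, 0.0332] rows>=4.2 8.5
turn [0.242, -0.909, -1.623] shift [0.0983, -0.0828, 0.1399] rows>=3.0 10.0
[-0.858 -0.405  2.478  0.865  0.82   0.053]
```

>>> arm_command([
  [[0.052,-0.121,-0.064],[0.061,-0.051,-0.042],-1],
  [[0.13,-0.25,-0.2],[0.085,-0.09,-0.04],-1],
  [[0.2,-0.4,-0.4],[0.11,-0.135,-0.037],-1],
  [[0.293,-0.537,-0.599],[0.129,-0.175,-0.034],-1],
  [[0.36,-0.56,-0.8],[0.134,-0.188,-0.015],-1],
  [[0.43,-0.58,-1.0],[0.138,-0.2,0.01],-1],
  [[0.48,-0.59,-1.2],[0.141,-0.21,0.02],-1],
  [[0.527,-0.597,-1.374],[0.144,-0.2185,0.033],-1],
  [[0.527,-0.597,-1.374],[0.144,-0.2185,0.033],-1],
  [[0.527,-0.597,-1.374],[0.144,-0.2185,0.033],-1],
])

```text
time: 21.0
eef_pos: [0.5492, 0.081, 0.237]
tcp_rot: [0.707, 0.707, -0.001, -0.002]
contact_force: [0.1, 0.9, -0.0]
opening: -0.0
```

Run:
```python
from h import *
goto([.602,-.035,.15],leanR(-25,97))
print(get_state()["qpos"].round(3))
```

```text
turn [-0.031, -0.437, -0.118] shift [-0.1162, 0.0531, 0.0866] rows>=2.5 2.4
[-3.700e-02  2.000e-02  1.865e+00  1.000e-03  1.261e+00 -3.800e-02]
```

>>> arm_command([
  [[-0.01,-0.15,-0.04],[-0.04,0.018,0.03],-1],
  [[-0.02,-0.3,-0.08],[-0.08,0.036,0.06],-1],
  [[-0.031,-0.437,-0.118],[-0.116,0.053,0.0866],-1],
  [[-0.031,-0.437,-0.118],[-0.116,0.053,0.0866],-1],
  [[-0.031,-0.437,-0.118],[-0.116,0.053,0.0866],-1],
])

```text
time: 21.62
eef_pos: [0.6019, -0.0345, 0.1503]
tcp_rot: [0.648, 0.731, -0.143, 0.161]
contact_force: [0.2, 0.6, 0.5]
opening: -0.001
```

```bash
python3 look.py 17 wrist 0 0 560 420
python3 - <<'E'
from h import *
c,s=ldcam("wrist17.pkl"); print(proj(c,[P2W(0,.035,.026),P2W(0,.035,.032),P2W(0,.035,.035),P2W(-.01,.035,.026),P2W(.01,.035,.026)],s))
E
```

```text
21.625 [ 0.6019 -0.0345  0.1503] F [0.2 0.6 0.5] op -0.001 yaw 96.86 z [ 0.0512 -0.4175 -0.9072]
scale 1.3928571428571428
[[286.51708921 204.12439458]
 [286.52651312 208.70897224]
 [286.53133024 211.05504655]
 [274.9295592  204.13643754]
 [298.10506291 204.11323413]]
```

View pics/wrist17.png

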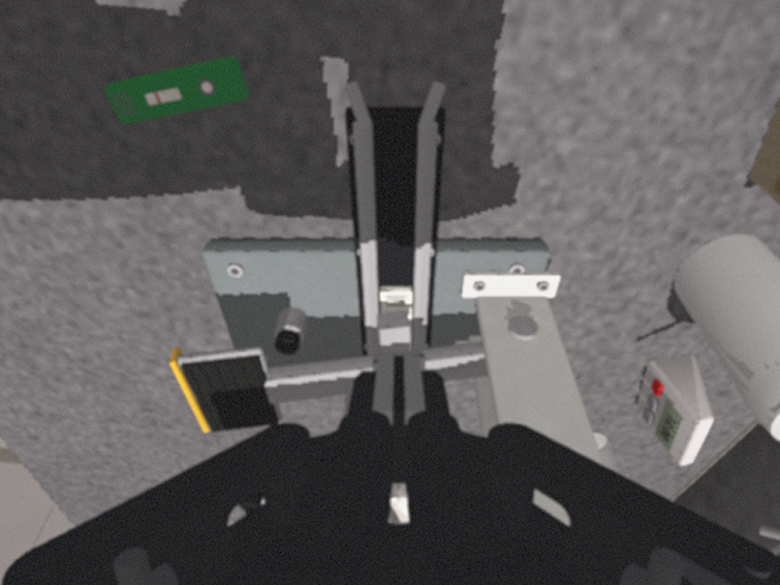

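Run:
```python
from h import *
c,s=ldcam("wrist17.pkl")
f=c["frame"]; cv2.imwrite("pics/w17c.png",cv2.resize(f[185:265,240:330,::-1],None,fx=7,fy=7,interpolation=cv2.INTER_CUBIC))
g=f.astype(int).sum(2)//3
for u in (280,284,288,292): print(u,list(zip(range(198,226),g[198:226,u])))
```

```text
280 [(198, np.int64(47)), (199, np.int64(47)), (200, np.int64(41)), (201, np.int64(43)), (202, np.int64(46)), (203, np.int64(47)), (204, np.int64(67)), (205, np.int64(113)), (206, np.int64(158)), (207, np.int64(175)), (208, np.int64(181)), (209, np.int64(223)), (210, np.int64(241)), (211, np.int64(236)), (212, np.int64(218)), (213, np.int64(209)), (214, np.int64(216)), (215, np.int64(219)), (216, np.int64(220)), (217, np.int64(161)), (218, np.int64(108)), (219, np.int64(107)), (220, np.int64(125)), (221, np.int64(133)), (222, np.int64(132)), (223, np.int64(127)), (224, np.int64(120)), (225, np.int64(117))]
284 [(198, np.int64(51)), (199, np.int64(43)), (200, np.int64(47)), (201, np.int64(42)), (202, np.int64(44)), (203, np.int64(43)), (204, np.int64(71)), (205, np.int64(110)), (206, np.int64(162)), (207, np.int64(199)), (208, np.int64(213)), (209, np.int64(236)), (210, np.int64(242)), (211, np.int64(236)), (212, np.int64(220)), (213, np.int64(210)), (214, np.int64(212)), (215, np.int64(203)), (216, np.int64(184)), (217, np.int64(140)), (218, np.int64(110)), (219, np.int64(106)), (220
[... 655 characters left out ...]
222, np.int64(127)), (223, np.int64(117)), (224, np.int64(111)), (225, np.int64(114))]
292 [(198, np.int64(41)), (199, np.int64(52)), (200, np.int64(45)), (201, np.int64(47)), (202, np.int64(52)), (203, np.int64(47)), (204, np.int64(56)), (205, np.int64(105)), (206, np.int64(158)), (207, np.int64(194)), (208, np.int64(216)), (209, np.int64(232)), (210, np.int64(243)), (211, np.int64(242)), (212, np.int64(239)), (213, np.int64(236)), (214, np.int64(242)), (215, np.int64(244)), (216, np.int64(245)), (217, np.int64(235)), (218, np.int64(178)), (219, np.int64(132)), (220, np.int64(128)), (221, np.int64(131)), (222, np.int64(131)), (223, np.int64(130)), (224, np.int64(126)), (225, np.int64(137))]
```

View pics/w17c.png

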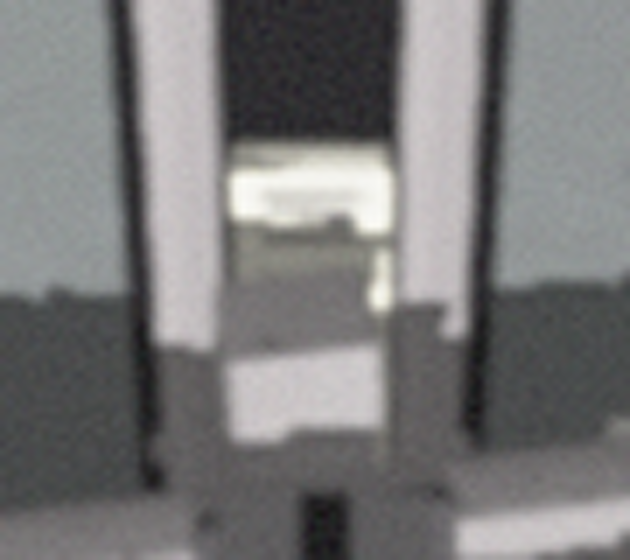

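Run:
```python
from h import *
import pickle
c0,_=ldcam("top0.pkl"); c=read_camera("top"); s=get_state(); save(c,"top18.png"); print(s["time"],s["contact_force"].round(1))
for n,(u,v,r) in {"stain":(203,147,12),"oil":(413,246,11),"jar":(412,183,13)}.items():
    a=c0["frame"][v-r:v+r,u-r:u+r].astype(int);b=c["frame"][v-r:v+r,u-r:u+r].astype(int); print(n,np.abs(a-b).mean())
```

```text
21.725 [-0.5 -0.1  1. ]
stain 9.997106481481481
oil 9.539944903581267
jar 12.233234714003945
```

View pics/top18.png

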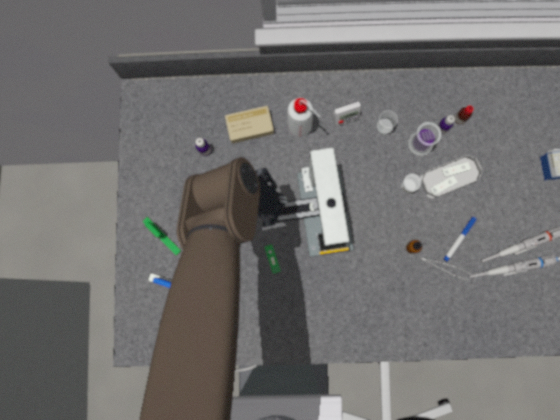

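```bash
python3 -c "
from plant import *
print(sign_off())"
```

```text
the job is handed in; nothing more can be done
None
```

The cassette is at the end stop and appears closed; I handed the job in at about 21.7 s of the 67 s allowed.

**What I did:** I picked up the blue-handled stick and used its blade to push the white cassette along the channel. I stopped when about 6 N built up at the end stop. I put the stick back upright at its starting place, then came in from the front with the tool leaning 46° and pressed the treadle down. At the bottom the force rose to 24 N with almost no further travel. I then let the treadle back up and moved the arm clear.

**Last checks:**
- **Treadle:** it came back up to its starting height in the side view.
- **Cassette closed:** in the wrist picture its end face is about 4 pixels high. A closed cassette should show about 4.6 pixels and a half-closed one 6.9. That is a small difference to judge by, but no gap was visible.
- **Bottles and jar:** the oil bottle, stain bottle and jar are at the same pixels as at the start, judged by eye. A pixel comparison of those patches showed a mean difference of 10–12 grey levels, and I didn't check whether that was just noise and lighting.
- **Arm:** it was touching nothing at hand-in.

**Small disagreements:**
- **Stop position:** contact came about 3 mm further along than I had estimated.
- **Cassette end:** the top camera, read before pressing, put it 1.5 mm short of the expected spot. The last wrist view put it about 1 mm past, towards the stop. Only the 3 mm is more than the 2 mm calibration tolerance, and part of it comes from my own estimate of the press position.

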